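# Clamp a heel block in the trimming jig and set the depth wheel to its mark

### The arm

A 6-joint arm with a two-finger parallel gripper is mounted at the origin on the work surface. World frame = base frame: x ahead of the robot, y to its left, z up, the work surface at z = 0. Lengths are in mm, angles in degrees, forces in N, time in s.
With the tool pointing down it reaches from about 375 to 825 mm from the base axis. Payload 5.5 kg.
Tool frame: the origin (TCP) lies on the centre line of the jaws, within the pads' length; the fingertips stand 25 mm ahead of it and the grasp point (between the pads) lies 6 mm ahead of it (ctrl.nose_length is the distance from the TCP to the fingertips, in mm); z points along the fingers, y is the line along which they close (so a half turn about z gives the same grasp; the last joint's range is limited). The gripper opens to 85 mm and grips with 20 to 120 N. Pads are 22 mm wide; open, the fingers measure 114 mm over their backs; the gripper's body (76 mm by 85 mm) begins 54 mm behind the grasp point. The pads swing forward as they close: fully open they stand 13 mm farther back than shut.
Start: joints at [-72.193, 17.962, -2.699, 69.339, 0, 90], TCP at [183.489, -571.25, 220.799] pointing down, gripper open.
Joint ranges: [-152.73, 152.73], [-39.44, 99.34], [-58.76, 71.6], [-118.89, 123.64], [-81.53, 83.1], [-180, 180]. Speed limits (degrees/s): [136.94, 136.94, 172.46, 180, 180, 180].

### API

Orientations are given as a 3x3 rotation matrix whose columns are the frame's x, y, z axes.
In Python, from plant import ctrl gives the robot as it stands.
- The arm moves only by the tool carry_out, never from a script. Its argument "motion" is text: rows parted by semicolons, each of 5 numbers parted by spaces: the opening, from 0 (shut) to 1 (fully open), then the shift along the tool's x, y, z in m, then the turn about the tool's z in rad. A call has 1 to 8 rows; each row is the pose to reach, as a shift and turn from the pose commanded when the call began, along the tool's axes at that moment; what a row does not reach only later rows make up. A row lasts 1/12 s, in which the tool goes at most 41.7 mm and 7.16 degrees, less where a joint would pass 70% of its speed; a pose out of reach is approached as far as the arm can. A call with a gripper value outside its range is refused whole. The fingers move at their own pace and stop on an object; "squeeze" is the grip in N (left out, the last holds). Time passes only in rows, so rows that repeat a pose let the fingers close. It gives the time, the measured TCP pose, the force, the opening and the grip force at its end, in the units of the state.
- ctrl.read_state(): the state, without advancing time (a new reading comes with each control period).
- ctrl.camera(name): name is "side" or "top" or "wrist"; returns the picture (480x640x3 uint8, red, green, blue); there is no depth.
- ctrl.camera_params(name): a dict with "vfov" (degrees; the focal length in pixels is half the picture's height over the tangent of half this angle, whatever the lens; pixels are square), "cx", "cy" (the principal point, pixels), "R" (3x3) and "t" (3): a world point X has camera coordinates R X + t; the wrist camera has in their place "hand_eye" (4x4, takes a point from camera to tool coordinates, whose origin is the TCP and whose axes are the flange's). Camera axes: x right, y down, z forward; pixel columns grow to the right and rows downward; lengths in mm; the calibration is good to about 2 mm. A picture is of the moment at which its call begins: read the wrist's pose just before it. camera_params takes no time and is no camera call.
- ctrl.hand_in(): hands the job in; it is judged then, once.
The state is a dict: "clock": time; "qpos": joint angles; "joint_vel": joint speeds; "joint_torque": joint torques, N m; "tcp_pos": TCP position; "tool_rot": TCP orientation; "wrist_force": force on the tool from outside, world axes, zero at the start; "moment": the same for the moment, N m; "grip_width": finger opening in mm; "gripper_force": force on a finger pad.
Only numpy, scipy, OpenCV 4.12 (cv2) and the standard library are available. Lean on these libraries where they do the work, as an engineer would, in place of code of your own. Each camera call takes 0.05 s, during which the arm holds its last target. There are 200 camera calls.

### The job

Put the brown heel block flat into the pocket of the heel-trimming jig, then swing the red-handled lever fully shut over it. After that, turn the dark handwheel (its brass pegs are there to be pushed, and the clear guard makes you change to a fresh peg on the way) until the white pointer line stands exactly at the red mark on the dial; leave the glue bottle, the jar and the shoe where they are.

Things in the scene. Friction and masses are not known exactly. Their poses are not given: they have to be found in the camera images.
- jig: Fixed heel-trimming jig: grey base plate 200 x 380 x 12 mm (x, y, z). Origin at the underside, mid-plate in x, 10 mm off the middle in y. x points away from the robot at yaw 0. Pocket and lever are at its -y side, the red drum with dial and handwheel at its +y side.
- guard (a point): Centre of the top of the fixed clear guard plate over the wheel's half on the jig's +x side: 95 mm (x) by 190 mm (y), 5 mm thick, top 113 mm above the bench, 6 mm over the peg tops; its near edge is 4.5 mm beyond the wheel axis. Two 12 mm posts carry it, 38 mm further in x, 86 mm either side. The wheel's half towards the jig's -x is open from above.
- heel: Loose heel block, brown stacked leather on a black rubber foot, about 180 g, 80 mm long (its x), 50 mm wide (its y), 45 mm high. D-shaped from above: the end towards its +x is round, the rest of the sides are flat and parallel. Origin at the middle of the underside. It may go into the pocket either way round.
- pocket (a point): Centre of the pocket floor, 12 mm above the bench, axes as the jig. The pocket is open at the top, 85 mm inside along the jig's x, 55 mm along its y; walls 7 mm thick and 18 mm high, so a seated block stands 27 mm proud of the walls. The block is seated when its origin is at this point, its long side along the jig's x.
- lever (a joint): Locking lever on a vertical pivot: 0 = open, towards the jig's -y; grows clockwise from above; 1.571 = fully shut at its stop, towards the jig's -x across the pocket. Friction of 0.35 N m holds it where left (3 N at the handle). Bar 18 mm wide, 12 thick, underside 64 mm above the bench, its rubber foot 3 mm lower; clears a seated block, strikes one that is not down.
- lever_pivot (a point): On the lever's pivot axis, 70 mm above the bench, axes as the jig; 62 mm from the pocket centre towards the jig's +x. The pivot boss is 26 mm across, its top 79 mm above the bench.
- lever_handle (a point): Middle of the lever's upright red round handle, 18 mm diameter, from 76 to 124 mm above the bench, 125 mm from the pivot axis.
- wheel (a joint): Handwheel: direction of its white pointer from the axis, counter-clockwise from above, 0 = jig's +x, pi = jig's -x. Starts with the pointer under the guard. Stops at -0.7 and 4.6, so it must be turned counter-clockwise, 2.3 to 4.1 rad, to reach the mark. Friction of 0.25 N m holds it where left (5 N at a peg); it does not coast.
- wheel_axis (a point): On the wheel's vertical axis, 40 mm above the bench, axes as the jig. The dark wheel disc is 144 mm across, its top 56 mm above the bench, with a hub 40 mm across up to 68 mm. Three upright round brass pegs, 14 mm diameter, from 56 to 102 mm above the bench, stand 55 mm from the axis at 60, 180 and 300 degrees counter-clockwise from the pointer.
- pointer (a point): Outer tip of the white pointer line on the wheel, at the disc's edge, 74 mm from the wheel axis.
- index_mark (a point): Inner end of the red mark (7 mm wide, 22 mm long) on the white dial around the wheel, 74 mm from the wheel axis; always on the jig's -x side. The pointer is set when its tip is here.
- glue: Bystander: loose white glue bottle with a red nozzle, 60 mm diameter, 180 mm tall, origin at the underside. It stands on one side of the jig, the heel block on the other; sides are swapped at random.
- jar: Bystander: loose jar with a brass lid, 64 mm diameter, 75 mm tall, origin at the underside.
- shoe: Bystander: loose black shoe, about 240 x 92 x 75 mm, toe to its +x, origin at the underside.
There are look-alikes about, which are no part of the job. What is shaped like the heel but blue or green is not meant.

How it is judged (in metres and radians):
On the way, in this order (a step that is already met when the one before it is completed fails the run):
1. the heel block is seated in the pocket and let go (z of heel in the frame of pocket below 0.005 m and horizontal distance between heel and pocket below 0.008 m and angle between heel's own z axis and vertical below 0.08 rad and contact force between the fingers and heel below 0.3 N), for 0.2 s.
2. the lever is swung fully shut over the seated block (z of heel in the frame of pocket below 0.005 m and horizontal distance between heel and pocket below 0.008 m and angle between heel's own z axis and vertical below 0.08 rad and value of joint lever above 1.47 rad), for 0.2 s.
3. the pointer has been brought to the red mark and stands still (all of step 2 and horizontal distance between pointer and index_mark below 0.005 m and velocity of joint wheel between -0.05 and 0.05 rad/s), for 0.2 s.
At the end, for the whole second after the job is handed in: Heel block flat in the pocket (within 8 mm of its centre, at most 5 mm above its floor, tilt under 0.08 rad), lever shut (above 1.47 rad), wheel at rest with the pointer tip within 5 mm of the red mark's inner end; bystanders neither tipped nor moved over 30 mm (all of step 3); the robot touches nothing.
It fails at once if the glue is shifted by more than 30 mm or tipped (distance of glue from where it was at the start of the episode above 0.03 m or angle between glue's own z axis and vertical above 0.4 rad).
It fails at once if the jar is shifted by more than 30 mm or tipped (distance of jar from where it was at the start of the episode above 0.03 m or angle between jar's own z axis and vertical above 0.4 rad).
It fails at once if the shoe is shifted by more than 30 mm or tipped (distance of shoe from where it was at the start of the episode above 0.03 m or angle between shoe's own z axis and vertical above 0.4 rad).
It also fails if it takes over 72 s, if anything falls off the work surface, if the arm or the gripper's body presses on something with over 40 N, if the wrist force passes 120 N, or if a joint passes its speed limit or range.

## Working session

There is one attempt and no reset: what is moved stays moved. The work goes in short steps, Python scripts to look and compute and a tool call to move; the robot and the scene stay as the last step left them, time stands still between calls to the robot, and variables do not carry over. Pictures are saved under pics/ and viewed, at most 10 in all, crops included, and the job is handed in when it is done.

Besides the shell and the picture viewer there is one more tool, called after "Call:" as a command line: name --argument value ..., lists and objects as JSON in quotes. carry_out: Moves the arm, as the interface text tells. Its arguments: {"type":"object","properties":{"motion":{"type":"string"},"squeeze":{"type":"number"}},"required":["motion"]}

```bash
mkdir -p pics; ls
python3 - <<'E'
from plant import ctrl
import cv2,numpy as np
s=ctrl.read_state();print(s['clock'],s['tcp_pos'],np.round(s['tool_rot'],3).tolist(),s['grip_width'])
for n in ['top','side']:
    cv2.imwrite(f'pics/{n}0.png',ctrl.camera(n)[:,:,::-1]);p=ctrl.camera_params(n);print(n,p)
print(ctrl.camera_params('wrist'))
E
```

```text
pics
0.0 [ 183.31711449 -570.67873712  219.93326145] [[0.952, 0.306, -0.001], [0.306, -0.952, 0.002], [-0.0, -0.002, -1.0]] 85.52725209183018
top {'vfov': 42.87758922577004, 'cx': 321.2478607002882, 'cy': 235.65578119619917, 'R': array([[ 0.02548841, -0.99962731, -0.00977674],
       [-0.99425216, -0.02433163, -0.10426226],
       [ 0.10398552,  0.01237802, -0.99450178]]), 't': array([  14.463923  ,  498.9638783 , 1805.41926368])}
side {'vfov': 51.24971174079894, 'cx': 310.2237295495148, 'cy': 235.49403600326247, 'R': array([[-0.91322139, -0.40745285, -0.00297693],
       [-0.25654892,  0.58064674, -0.77267846],
       [ 0.31655859, -0.70486278, -0.63479062]]), 't': array([ 491.43954584,  195.9943058 , 1347.26713317])}
{'vfov': 70.76592720126092, 'cx': 317.9681102347837, 'cy': 238.38176079387674, 'hand_eye': array([[-1.50280345e-03, -9.65364950e-01, -2.60898938e-01,
         6.51204458e+01],
       [ 9.99998758e-01, -1.57449218e-03,  6.57648858e-05,
        -1.63002276e-01],
       [-4.74270454e-04, -2.60898515e-01,  9.65366117e-01,
        -1.54457163e+02],
       [ 0.00000000e+00,  0.00000000e+00,  0.00000000e+00,
         1.00000000e+00]])}
```

View pics/top0.png

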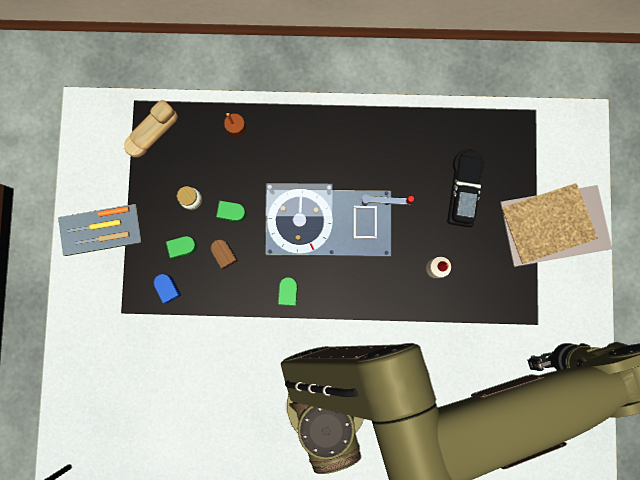

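View pics/side0.png

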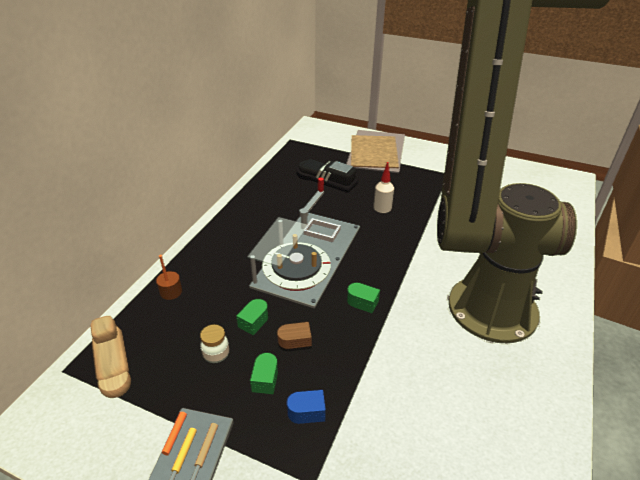

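Heel-shaped things in the top view: blue (165,288), green (230,210), (180,246), (288,291), and brown (223,254). Only the one at (223,254) is brown, so it is the heel. The jig is at about (328,220), the glue at (438,267), the jar at (189,198) and the shoe at (466,187). I'll confirm the heel in an enlarged crop.

Run:
```python
import cv2
a=cv2.imread('pics/top0.png')
b=cv2.resize(a[178:303,200:420],None,fx=3.6,fy=3.6,interpolation=cv2.INTER_CUBIC)
cv2.imwrite('pics/crop0.png',b);print(b.shape)
```

```text
(450, 792, 3)
```

View pics/crop0.png

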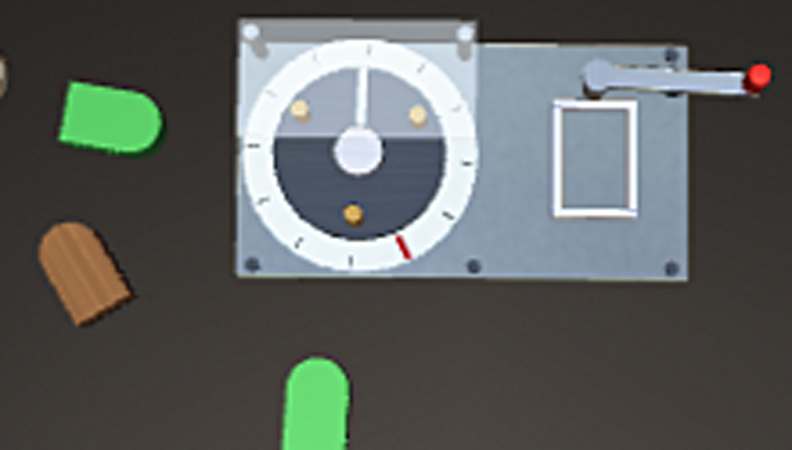

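```bash
cat > h.py <<'E'
import numpy as np,cv2
from plant import ctrl
def ray(p,uv,z,R,t):
    f=240/np.tan(np.radians(p['vfov'])/2)
    d=R.T@np.array([(uv[0]-p['cx'])/f,(uv[1]-p['cy'])/f,1]);c=-R.T@t
    return c+d*(z-c[2])/d[2]
def px(name,uv,z,st=None):
    p=ctrl.camera_params(name)
    if name!='wrist': return ray(p,uv,z,p['R'],p['t'])
    H=p['hand_eye'];T=np.eye(4);T[:3,:3]=st['tool_rot'];T[:3,3]=st['tcp_pos']
    M=np.linalg.inv(T@H);return ray(p,uv,z,M[:3,:3],M[:3,3])
def rel(target,yaw=None):
    "shift in tool axes (m) from measured pose to target TCP; turn (rad) to put tool y along world yaw (mod pi)"
    s=ctrl.read_state();R=np.array(s['tool_rot'])
    d=R.T@(np.array(target)-s['tcp_pos'])/1000
    out=[d.round(4).tolist()]
    if yaw is not None:
        cur=np.arctan2(R[1,1],R[0,1]); # tool turn + about z(down) lowers world yaw
        t=-(yaw-cur); t=(t+np.pi/2)%np.pi-np.pi/2; out+= [round(t,3)]
    out+=['q6',round(s['qpos'][5],1),'clk',s['clock']]
    return out
E
cat > s1.py <<'E'
from h import *
c=lambda u,v:((u+.5)/3.6-.5+200,(v+.5)/3.6-.5+178)
P=lambda u,v,z:px('top',c(u,v),z)[:2].round(1)
pk=np.mean([P(u,v,30) for u,v in [(553,100),(637,101),(637,216),(554,216)]],0)
hub=P(358,150,68)
n=P(236,277,12)-P(687,279,12);e=P(687,46,12)-P(687,279,12)
print('pocket',pk,'hub',hub,'yaw',np.degrees([np.arctan2(*(hub-pk)[::-1])-np.pi/2,np.arctan2(*n[::-1])-np.pi/2,np.arctan2(*e[::-1])]))
print('plate',P(236,277,12),P(687,279,12),P(687,46,12))
for z in (40,56): m=P(400,237,z)-P(358,150,68);print('mark',m,np.hypot(*m),np.degrees(np.arctan2(m[1],m[0])))
m=P(363,67,56)-hub;print('ptr',m,np.degrees(np.arctan2(m[1],m[0])))
for q in [(353,214),(300,110),(418,115)]:
    m=P(*q,102)-hub;print('peg',m,np.hypot(*m),np.degrees(np.arctan2(m[1],m[0])))
a=P(78,326,45);b=P(133,294,45);ed=a-b;nr=np.array([-ed[1],ed[0]])/np.hypot(*ed);print('heel edge',a,b,np.hypot(*ed),nr,(a+b)/2+40*nr,(a+b)/2-40*nr)
print('round end',P(72,222,45),'heel c',P(80,267,45))
print('pivot',P(598,77,79),'handle',P(759,77,124),'glue',px('top',(438,267),0),'jar',px('top',(189,198),75))
print(ctrl.nose_length)
E
python3 s1.py
```

```text
pocket [ 543.7   -103.025] hub [540.7  92.7] yaw [0.87813963 1.15487785 0.78442667]
plate [438.5 194.5] [ 446.1 -182.5] [ 643.3 -179.8]
mark [-67.8 -35.4] 76.48529270389183 -152.42986281766787
mark [-69.3 -35.8] 78.00083332888188 -152.67937168013253
ptr [70.7 -1.5] -1.2154282504457041
peg [-56.    0.8] 56.0057139941989 179.18154453831139
peg [26.8 45.8] 53.06486596609849 59.66584207633679
peg [ 25.  -48.9] 54.9200327749356 -62.92172673956552
heel edge [392.6 319.4] [420.  275.3] 51.918879032583085 [-0.84940201 -0.52774637] [372.32391976 276.24014516] [440.27608024 318.45985484]
round end [478.2 328. ] heel c [441.2 319.8]
pivot [ 603.8 -101.2] handle [ 599.3 -225.8] glue [ 414.72170297 -327.43055645    0.        ] jar [595.16201361 418.08091756  75.        ]
25.0
```

Call:
carry_out --motion "1 0.432 -0.440 -0.04 0;1 0.432 -0.440 -0.04 0;1 0.432 -0.440 -0.04 0;1 0.432 -0.440 -0.04 0;1 0.432 -0.440 -0.04 0;1 0.432 -0.440 -0.04 0;1 0.432 -0.440 -0.04 0;1 0.432 -0.440 -0.04 0" --squeeze 50

```text
clock: 0.77
tcp_pos: [332.9, -272.0, 242.3]
tool_rot: [[0.952, 0.305, -0.0], [0.305, -0.952, 0.0], [-0.0, -0.0, -1.0]]
wrist_force: [0.4, -0.1, -0.3]
grip_width: 85.6
gripper_force: 0.0
```

```bash
python3 -c "
from h import *
print(rel([460,-20,260],np.radians(-89)))"
```

```text
[[0.198, -0.2012, -0.0177], np.float64(0.293), 'q6', np.float64(123.0), 'clk', 0.7667]
```

Call:
carry_out --motion "1 0.198 -0.201 -0.018 -1;1 0.198 -0.201 -0.018 -1;1 0.198 -0.201 -0.018 -1;1 0.198 -0.201 -0.018 -1;1 0.198 -0.201 -0.018 -1;1 0.198 -0.201 -0.018 -1;1 0.198 -0.201 -0.018 -1;1 0.198 -0.201 -0.018 -1"

```text
clock: 1.43
tcp_pos: [462.0, -17.3, 260.4]
tool_rot: [[0.245, 0.969, 0.001], [0.969, -0.245, 0.002], [0.002, 0.001, -1.0]]
wrist_force: [-1.0, -0.3, -0.1]
grip_width: 85.4
gripper_force: 0.0
```

Call:
carry_out --motion "1 0 0 0 -1;1 0 0 0 -1;1 0 0 0 -1;1 0 0 0 -1;1 0 0 0 -1;1 0 0 0 -1;1 0 0 0 -1;1 0 0 0 -1"

```text
clock: 2.1
tcp_pos: [459.5, -22.0, 260.1]
tool_rot: [[-0.679, 0.734, -0.001], [0.734, 0.679, 0.0], [0.001, -0.001, -1.0]]
wrist_force: [-0.6, 0.1, 0.8]
grip_width: 85.4
gripper_force: 0.0
```

```bash
python3 -c "
from h import *
print(rel([450,-10,260],np.radians(91)))"
```

```text
[[0.0153, 0.0012, 0.0001], np.float64(-0.842), 'q6', np.float64(44.5), 'clk', 2.1]
```

Call:
carry_out --motion "1 0.015 0.001 0 -0.842;1 0.015 0.001 0 -0.842;1 0.015 0.001 0 -0.842;1 0.015 0.001 0 -0.842;1 0.015 0.001 0 -0.842;1 0.015 0.001 0 -0.842;1 0.015 0.001 0 -0.842;1 0.015 0.001 0 -0.842"

```text
clock: 2.77
tcp_pos: [450.1, -10.3, 260.1]
tool_rot: [[-1.0, -0.013, -0.001], [-0.013, 1.0, 0.0], [0.001, 0.0, -1.0]]
wrist_force: [-0.4, -0.9, -0.5]
grip_width: 85.1
gripper_force: 0.0
```

Run:
```python
from h import *
import pickle
s=ctrl.read_state();print(s['tcp_pos'])
a=ctrl.camera('wrist')[:,:,::-1];cv2.imwrite('pics/w1.png',a);pickle.dump(s,open('w1.pkl','wb'))
cv2.imwrite('pics/w1c.png',cv2.resize(a,(800,600),interpolation=cv2.INTER_CUBIC))
```

```text
[450.13511053 -10.31150818 260.05981191]
```

View pics/w1c.png

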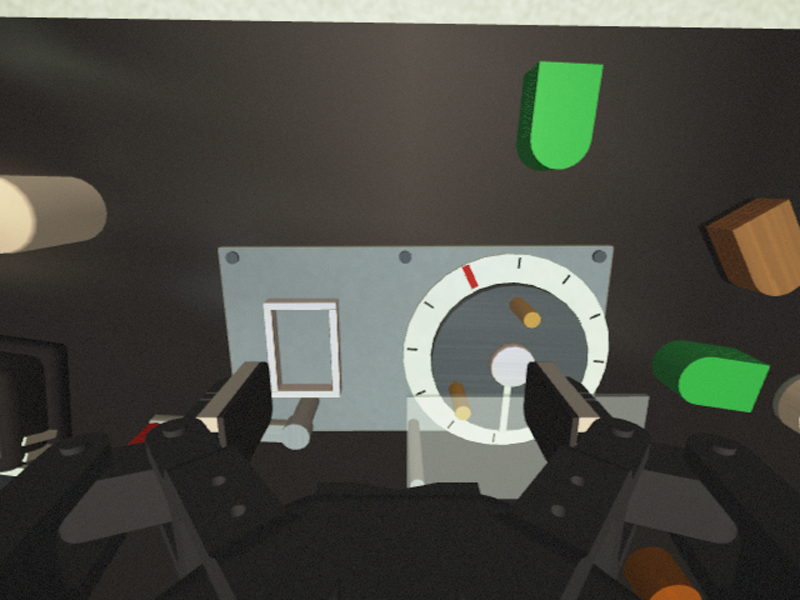

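The wrist view (800 wide) shows the pocket rim corners at (263,301), (338,299) and (341,397). The hub is at (514,366), the red mark's inner end at (474,287), and the open peg top at (532,320).

Run:
```python
from h import *
import pickle
s=pickle.load(open('w1.pkl','rb'))
P=lambda u,v,z:px('wrist',((u+.5)/1.25-.5,(v+.5)/1.25-.5),z,s)[:2].round(1)
A,B,C=P(263,301,30),P(338,299,30),P(341,397,30)
print('corners',A,B,C,'centre',(A+C)/2,np.hypot(*(A-B)),np.hypot(*(B-C)),np.degrees(np.arctan2(*(C-B)[::-1])))
hub=P(514,366,68);print('hub',hub,'plate',P(219,248,12),P(612,246,12),np.degrees(np.arctan2(*(P(612,246,12)-P(219,248,12))[::-1])))
for z in (12,40,56):m=P(474,287,z)-hub;o=P(466,266,z)-hub;print(z,m,np.hypot(*m),np.hypot(*o),np.degrees(np.arctan2(m[1],m[0])))
for z in (40,56):print(z,'dial radius',np.hypot(*(P(404,349,z)-P(608,349,z)))/2, (P(404,349,z)+P(608,349,z))/2)
m=P(532,320,102)-hub;print('peg',m,np.hypot(*m),np.degrees(np.arctan2(m[1],m[0])))
m=P(463,413,102)-hub;print('peg2',m,np.hypot(*m),np.degrees(np.arctan2(m[1],m[0])))
print('pivot',P(297,437,79))
print(rel([440,319,200],np.radians(121.9)))
```

```text
corners [ 491.6 -137.3] [488.8 -66.4] [591.  -65.9] centre [ 541.3 -101.6] 70.95526759867798 102.20122308465784 0.28030979642750853
hub [538.2  93.8] plate [ 444.5 -181.6] [438.1 194. ] 90.97619144398655
12 [-58.3 -29.2] 65.20375756043518 87.8410496294301 -153.39565131227133
40 [-65.  -34.5] 73.58838223524151 94.54274165688243 -152.0420128707837
56 [-68.8 -37.5] 78.35617397499708 98.44561950640573 -151.40704770144058
40 dial radius 96.80743773078595 [533.3  93.2]
56 dial radius 92.65652972133157 [526.9   88.75]
peg [-54.    0.4] 54.00148146115999 179.57559458063852
peg2 [ 27.4 -49. ] 56.14053793828484 -60.78679207208929
pivot [605.  -99.6]
[[0.0071, 0.3294, 0.0601], np.float64(-0.548), 'q6', np.float64(-1.8), 'clk', 2.8167]
```

Call:
carry_out --motion "1 0.007 0.329 0.06 -0.548;1 0.007 0.329 0.06 -0.548;1 0.007 0.329 0.06 -0.548;1 0.007 0.329 0.06 -0.548;1 0.007 0.329 0.06 -0.548;1 0.007 0.329 0.06 -0.548;1 0.007 0.329 0.06 -0.548;1 0.007 0.329 0.06 -0.548"

```text
clock: 3.48
tcp_pos: [439.2, 319.4, 200.1]
tool_rot: [[-0.849, -0.528, 0.0], [-0.528, 0.849, -0.0], [-0.0, -0.0, -1.0]]
wrist_force: [0.9, 0.0, 0.7]
grip_width: 85.2
gripper_force: 0.0
```

Call:
carry_out --motion "1 0 0 0 0;1 0 0 0 0;1 0 0 0 0"

```text
clock: 3.73
tcp_pos: [439.4, 317.3, 200.2]
tool_rot: [[-0.848, -0.53, -0.001], [-0.53, 0.848, -0.001], [0.001, -0.001, -1.0]]
wrist_force: [1.1, -0.3, 0.2]
grip_width: 85.7
gripper_force: 0.0
```

Run:
```python
from h import *
import pickle
s=ctrl.read_state();print(rel([440,319,47],np.radians(121.9)))
a=ctrl.camera('wrist')[:,:,::-1];cv2.imwrite('pics/w2.png',a);pickle.dump(s,open('w2.pkl','wb'))
cv2.imwrite('pics/w2c.png',cv2.resize(a,(800,600),interpolation=cv2.INTER_CUBIC))
```

```text
[[-0.0016, 0.0012, 0.1532], np.float64(0.002), 'q6', np.float64(3.9), 'clk', 3.7333]
```

View pics/w2c.png

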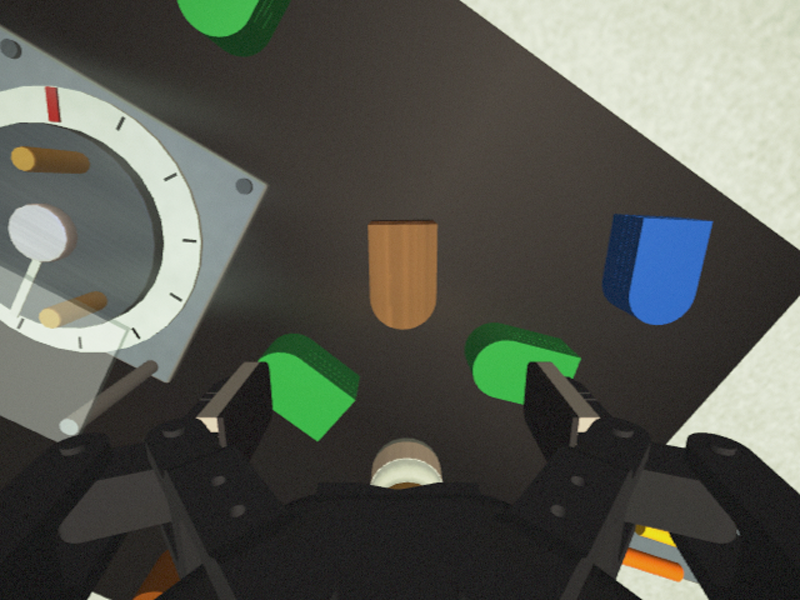

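The brown block's top face has its flat edge at (368..437,224) and its round end at (403,329). Green blocks flank it near the finger lines, so I'll check clearance.

Run:
```python
from h import *
import pickle
s=pickle.load(open('w2.pkl','rb'))
P=lambda u,v,z:px('wrist',((u+.5)/1.25-.5,(v+.5)/1.25-.5),z,s)
R=np.array(s['tool_rot']);t=lambda X:(R.T@(X-s['tcp_pos'])).round(1)[:2]
for n,q in dict(fl=(368,224),fr=(437,224),rd=(403,329),g1=(355,388),g1b=(360,372),g2=(472,368),g2b=(466,345)).items():
    X=P(*q,45);print(n,X[:2].round(1),t(X))
c=(P(368,224,45)+P(437,224,45))/2;d=P(403,329,45)-c;print(np.hypot(*d[:2]),np.degrees(np.arctan2(d[1],d[0])),((c+P(403,329,45))/2).round(1),t((c+P(403,329,45))/2))
```

```text
fl [417.7 278.5] [ 38.7 -21.3]
fr [391.3 321. ] [38.6 28.7]
rd [472.4 342.8] [-41.8   4.2]
g1 [535.4 336.7] [-91.9 -34.3]
g1b [521.2 333. ] [-77.9 -30. ]
g2 [471.2 406.7] [-74.6  59.1]
g2b [457.6 391.7] [-55.   53.6]
80.41195546988233 32.35274766811616 [438.5 321.3  45. ] [-1.6  4. ]
```

Call:
carry_out --motion "1 -0.002 0.004 0.04 0;1 -0.002 0.004 0.08 0;1 -0.002 0.004 0.12 0;1 -0.002 0.004 0.14 0;1 -0.002 0.004 0.154 0;1 -0.002 0.004 0.154 0;0 -0.002 0.004 0.154 0;0 -0.002 0.004 0.154 0" --squeeze 50

```text
clock: 4.45
tcp_pos: [440.6, 321.7, 48.1]
tool_rot: [[-0.849, -0.529, 0.002], [-0.529, 0.849, 0.001], [-0.002, 0.0, -1.0]]
wrist_force: [0.4, 0.6, 0.2]
grip_width: 63.6
gripper_force: 0.0
```

Call:
carry_out --motion "0 0 0 0 0;0 0 0 0 0;0 0 0 0 0;0 0 0 0 0;0 0 0 -0.02 0;0 0 0 -0.05 0;0 0 0 -0.09 0;0 0 0 -0.12 0"

```text
clock: 5.12
tcp_pos: [439.5, 322.1, 169.1]
tool_rot: [[-0.848, -0.531, 0.001], [-0.531, 0.848, 0.001], [-0.001, 0.0, -1.0]]
wrist_force: [0.6, 0.4, 0.3]
grip_width: 0.4
gripper_force: 0.0
```

```bash
python3 -c "
from h import *
print(rel([542.3,-102.3,150],np.radians(90.9)))"
```

```text
[[0.1381, -0.4143, 0.019], np.float64(0.544), 'q6', np.float64(4.2), 'clk', 5.1167]
```

The grip closed empty, so I'll look.

Run:
```python
from h import *
import pickle
s=ctrl.read_state();pickle.dump(s,open('w3.pkl','wb'))
a=ctrl.camera('wrist')[:,:,::-1];b=ctrl.camera('side')[:,:,::-1]
c=np.vstack([cv2.resize(a,(400,300)),cv2.resize(b[250:430,200:440],(400,300),interpolation=cv2.INTER_CUBIC)])
cv2.imwrite('pics/w3c.png',c)
```

```text
(no output)
```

View pics/w3c.png

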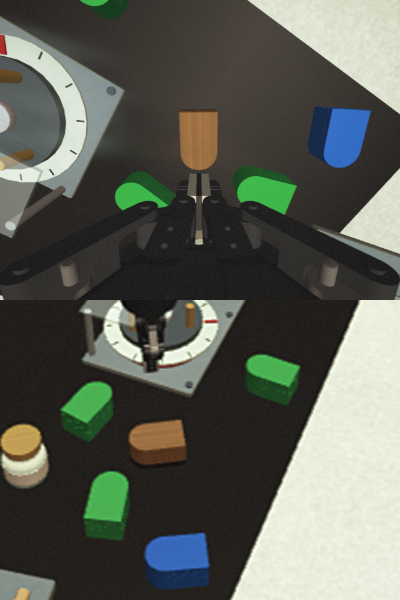

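The block is still in place at (198,138) in the upper half; the pads were too high on it. I'll re-measure from this picture, grip lower and check the force before lifting.

Run:
```python
from h import *
import pickle
s=pickle.load(open('w3.pkl','rb'))
P=lambda u,v,z:px('wrist',((u+.5)*1.6-.5,(v+.5)*1.6-.5),z,s)
R=np.array(s['tool_rot']);t=lambda X:(R.T@(X-s['tcp_pos'])).round(1)
a,b,c=P(179,111,45),P(217,111,45),P(198.5,170,45)
for X in (a,b,c,(a+b)/4+c/2): print(X.round(1),t(X))
```

```text
[417.  278.2  45. ] [ 42.5 -25.3 124.1]
[390.8 320.2  45. ] [ 42.4  24.2 124.1]
[473.  343.1  45. ] [-39.5   0.  124.1]
[438.5 321.1  45. ] [  1.5  -0.3 124.1]
```

Call:
carry_out --motion "1 0 0 0 0;1 0 0 0 0;1 0 0 0 0;1 0 0 0 0;1 0 0 0 0;1 0 0 0 0;1 0 0 0 0" --squeeze 60

```text
clock: 5.8
tcp_pos: [439.1, 321.7, 166.0]
tool_rot: [[-0.848, -0.531, -0.001], [-0.531, 0.848, -0.001], [0.001, -0.0, -1.0]]
wrist_force: [0.4, 0.4, 0.0]
grip_width: 83.5
gripper_force: 0.0
```

Call:
carry_out --motion "1 0.001 0 0.04 0;1 0.001 0 0.08 0;1 0.001 0 0.11 0;1 0.001 0 0.126 0;1 0.001 0 0.126 0;0 0.001 0 0.126 0;0 0.001 0 0.126 0;0 0.001 0 0.126 0" --squeeze 60

```text
clock: 6.47
tcp_pos: [439.9, 322.4, 42.4]
tool_rot: [[-0.848, -0.531, 0.002], [-0.531, 0.848, 0.002], [-0.003, 0.0, -1.0]]
wrist_force: [-0.5, 0.8, 0.2]
grip_width: 51.1
gripper_force: 0.0
```

Call:
carry_out --motion "0 0 0 0 0;0 0 0 0 0;0 0 0 0 0;0 0 0 0 0;0 0 0 0 0;0 0 0 0 0"

```text
clock: 6.97
tcp_pos: [438.5, 321.4, 40.7]
tool_rot: [[-0.848, -0.531, 0.0], [-0.531, 0.848, 0.0], [-0.0, 0.0, -1.0]]
wrist_force: [0.4, -0.0, -0.1]
grip_width: -0.0
gripper_force: 0.0
```

Run:
```python
from h import *
a=ctrl.camera('wrist')[:,:,::-1];b=ctrl.camera('side')[:,:,::-1]
c=np.vstack([cv2.resize(a,(400,300)),cv2.resize(b[250:430,200:440],(400,300),interpolation=cv2.INTER_CUBIC)])
cv2.imwrite('pics/w4c.png',c)
p=ctrl.camera_params('wrist');H=np.linalg.inv(p['hand_eye']);f=240/np.tan(np.radians(p['vfov'])/2)
for z in (0,6,25):
    q=H@[0,0,z,1];print(z,(q[:2]/q[2]*f+[p['cx'],p['cy']])/1.6)
```

```text
0 [198.5005304  179.51525278]
6 [198.5116534  176.57060139]
25 [198.54241687 168.42642159]
```

View pics/w4c.png

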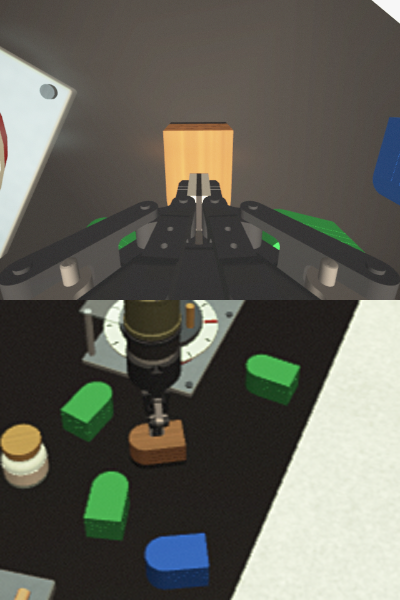

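Run:
```python
from h import *
s=ctrl.read_state();print(s['tcp_pos'],s['grip_width'],s['gripper_force'],s['wrist_force'],ctrl.nose_length)
for n in('side','top'):
  p=ctrl.camera_params(n);f=240/np.tan(np.radians(p['vfov'])/2);print(n,'cam at',(-p['R'].T@p['t']).round())
  for z in (15.7,40.7,45,60):
    q=p['R']@[438.5,321.4,z]+p['t'];u,v=q[:2]/q[2]*f+[p['cx'],p['cy']];print(z,u.round(1),v.round(1),'crop',((u-200)/.6).round(),((v-250)/.6+300).round())
b=ctrl.camera('side')[:,:,::-1]
cv2.imwrite('pics/s5.png',cv2.resize(b[280:370,245:345],(720,648),interpolation=cv2.INTER_CUBIC)[:600])
```

```text
[438.52178692 321.35649492  40.60236363] 0.0626219874652492 0.0 [0.70621268 0.05439062 0.17306032] 25.0
side cam at [  73. 1036. 1008.]
15.7 294.2 338.8 crop 157.0 448.0
40.7 294.0 332.3 crop 157.0 437.0
45 293.9 331.2 crop 157.0 435.0
60 293.8 327.2 crop 156.0 429.0
top cam at [ 308.    4. 1848.]
15.7 223.0 253.4 crop 38.0 306.0
40.7 221.5 252.8 crop 36.0 305.0
45 221.3 252.7 crop 35.0 304.0
60 220.4 252.3 crop 34.0 304.0
```

View pics/s5.png

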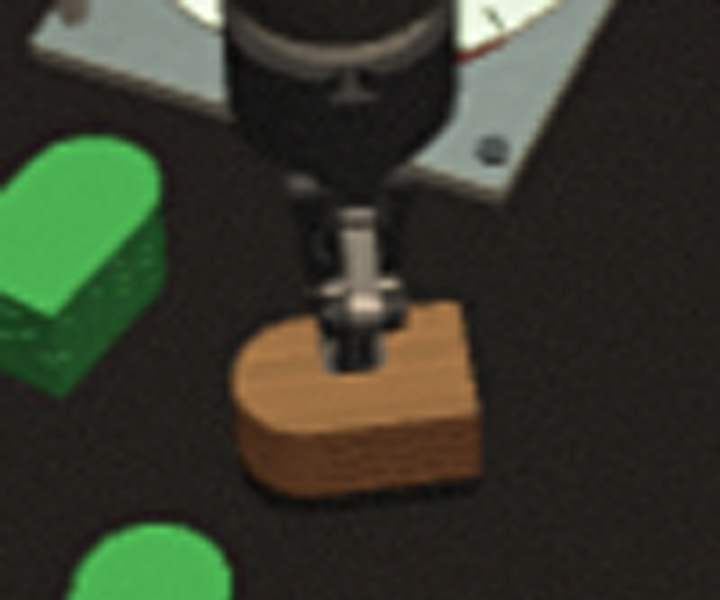

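The fingers have closed inside the block: the picture shows them cutting through its top face, and there is no force reading. It behaves as if there were no contact. I'll do a small sideways test to see whether it takes any force.

Call:
carry_out --motion "0 0 0.005 0 0;0 0 0.01 0 0;0 0 0.01 0 0;0 0 0.01 0 0"

```text
clock: 7.45
tcp_pos: [433.0, 330.2, 40.6]
tool_rot: [[-0.847, -0.531, -0.0], [-0.531, 0.847, -0.0], [0.0, -0.0, -1.0]]
wrist_force: [0.6, 0.6, -0.4]
grip_width: 0.2
gripper_force: 0.0
```

```bash
cat >> h.py <<'E'
def brown(name='wrist',z=45):
    "world xy centroid/box of brown top face"
    s=ctrl.read_state();a=ctrl.camera(name);h=cv2.cvtColor(a,cv2.COLOR_RGB2HSV)
    m=cv2.inRange(h,(5,70,70),(20,200,255));n,l,st,c=cv2.connectedComponentsWithStats(m)
    return [(st[i].tolist(),c[i].round(1).tolist(),px(name,c[i],z,s)[:2].round(1).tolist()) for i in range(1,n) if st[i,4]>150]
E
python3 - <<'E'
from h import *
for r in brown(): print(r)
for r in brown('top'): print('top',r)
s=ctrl.read_state();print(s['tcp_pos'],s['wrist_force'],s['joint_torque'])
E
```

```text
([220, 197, 131, 136, 11523], [288.0, 250.2], [422.9, 307.7])
top ([0, 19, 640, 23, 5954], [322.5, 30.7], [1129.9, 39.0])
top ([125, 100, 53, 57, 991], [153.5, 128.0], [811.9, 543.2])
top ([224, 113, 21, 20, 306], [233.8, 122.8], [833.5, 300.1])
top ([501, 183, 97, 81, 4761], [549.0, 223.0], [550.8, -646.7])
top ([221, 249, 15, 17, 158], [227.8, 257.1], [425.8, 301.4])
top ([341, 387, 29, 38, 295], [355.1, 405.5], [7.1, -83.5])
top ([288, 423, 33, 42, 220], [302.2, 444.8], [-107.0, 65.7])
[433.12602736 329.9524383   40.57889538] [ 0.22031003  0.21369931 -0.98823337] [ 1.37200006e-01 -5.05009818e+01  2.82862973e+01 -2.14137632e-03
  6.94385802e-03  1.55251280e-03]
```

Call:
carry_out --motion "0 0 0 -0.04 0;0 0 0 -0.08 0;0.5 0 -0.01 -0.12 0;1 0 -0.01 -0.16 0;1 0 -0.01 -0.16 0;1 0 -0.01 -0.16 0;1 0 -0.01 -0.16 0;1 0 -0.01 -0.16 0"

```text
clock: 8.22
tcp_pos: [437.6, 320.7, 199.2]
tool_rot: [[-0.848, -0.531, -0.002], [-0.531, 0.848, -0.002], [0.003, -0.0, -1.0]]
wrist_force: [-0.3, 0.2, -1.8]
grip_width: 72.5
gripper_force: 0.0
```

Run:
```python
from h import *
s=ctrl.read_state();print(s['tcp_pos'],s['grip_width'])
for r in brown(): print(r)
import pickle
a=ctrl.camera('wrist')[:,:,::-1];cv2.imwrite('pics/w6.png',a);pickle.dump(s,open('w6.pkl','wb'))
# same mask on w2 for comparison
s2=pickle.load(open('w2.pkl','rb'));a=cv2.imread('pics/w2.png');h=cv2.cvtColor(a,cv2.COLOR_BGR2HSV)
n,l,st,c=cv2.connectedComponentsWithStats(cv2.inRange(h,(5,70,70),(20,200,255)))
for i in range(1,n):
    if st[i,4]>150: print('w2',st[i],c[i],px('wrist',c[i],45,s2)[:2])
```

```text
[437.64923187 320.69610295 199.1549925 ] 72.49702919410383
([9, 116, 58, 22, 877], [39.4, 127.8], [495.3, 71.0])
([289, 177, 58, 87, 4534], [317.8, 217.3], [434.3, 318.5])
([49, 233, 31, 17, 306], [67.5, 240.4], [578.9, 129.0])
([293, 354, 57, 29, 605], [321.3, 363.9], [565.3, 404.5])
([118, 438, 46, 35, 474], [141.0, 453.2], [773.4, 292.4])
w2 [ 16 117  56  22 850] [ 45.57764706 128.49176471] [495.01821639  71.71203884]
w2 [ 294  177   57   87 4517] [321.93092761 217.21230905] [434.29139809 318.48620697]
w2 [ 55 233  31  16 295] [ 72.87118644 240.39661017] [578.55947456 129.31491213]
w2 [297 354  56  28 600] [324.20166667 363.47      ] [566.02856021 403.87443965]
```

The block hasn't moved at all, not even 0.1 mm, although the fingers swept through it. To learn whether the fingers touch anything at all, I'll nudge the nearest green look-alike by a few mm, away from the bystanders.

Call:
carry_out --motion "0 -0.036 0.013 0 0;0 -0.036 0.013 0.04 0;0 -0.036 0.013 0.08 0;0 -0.036 0.013 0.12 0;0 -0.036 0.013 0.159 0;0 -0.036 0.013 0.159 0;0 -0.036 0.013 0.159 0;0 -0.036 0.013 0.159 0"

```text
clock: 8.98
tcp_pos: [461.2, 350.8, 40.4]
tool_rot: [[-0.848, -0.531, -0.002], [-0.531, 0.848, -0.002], [0.003, -0.0, -1.0]]
wrist_force: [-0.2, -0.3, -0.8]
grip_width: -0.3
gripper_force: 0.0
```

Call:
carry_out --motion "0 -0.005 0.008 0 0;0 -0.01 0.016 0 0;0 -0.013 0.021 0 0;0 -0.016 0.025 0 0;0 -0.018 0.029 0 0;0 -0.018 0.029 0 0"

```text
clock: 9.48
tcp_pos: [462.0, 386.9, 41.8]
tool_rot: [[-0.847, -0.531, 0.0], [-0.531, 0.847, 0.001], [-0.001, 0.0, -1.0]]
wrist_force: [-0.5, 0.1, 0.2]
grip_width: 0.3
gripper_force: 0.0
```

Run:
```python
from h import *
s=ctrl.read_state();print(s['clock'],s['tcp_pos'],s['wrist_force'],s['gripper_force'])
a=cv2.imread('pics/top0.png');b=ctrl.camera('top')[:,:,::-1]
for im in (a,b):
    h=cv2.cvtColor(np.ascontiguousarray(im),cv2.COLOR_BGR2HSV);n,l,st,c=cv2.connectedComponentsWithStats(cv2.inRange(h,(50,100,60),(75,255,255)))
    print([(c[i].round(1).tolist(),st[i,4]) for i in range(1,n) if st[i,4]>40])
w=ctrl.camera('wrist')[:,:,::-1];cv2.imwrite('pics/w7.png',w)
```

```text
9.4833 [462.01842549 386.89297712  41.78271959] [-0.48690216  0.09141714  0.17745696] 0.0
[([230.0, 210.9], np.int32(462)), ([180.0, 246.3], np.int32(470)), ([287.3, 291.5], np.int32(461))]
[([230.0, 210.9], np.int32(462)), ([287.3, 291.5], np.int32(463))]
```

View pics/w7.png

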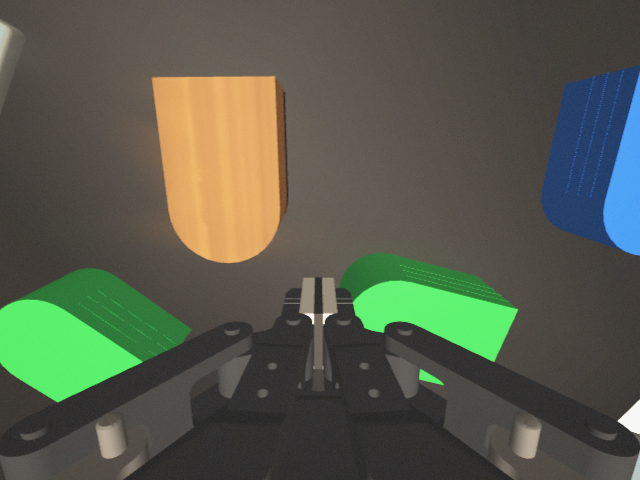

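The view shows the fingertips at (318,290), just beside the green block's rounded end at (345,290). 12 mm more along tool y will tell.

Call:
carry_out --motion "0 0 0.004 0 0;0 0 0.008 0 0;0 0 0.012 0 0;0 0 0.012 0 0;0 0 0.012 0 0"

```text
clock: 10.0
tcp_pos: [455.5, 396.0, 41.6]
tool_rot: [[-0.847, -0.531, 0.0], [-0.531, 0.847, -0.0], [-0.0, -0.0, -1.0]]
wrist_force: [0.1, -0.2, 0.3]
grip_width: -0.3
gripper_force: 0.0
```

Run:
```python
from h import *
s=ctrl.read_state();R=np.array(s['tool_rot'])
print(s['wrist_force'],s['moment'])
def green(im,st_):
    h=cv2.cvtColor(np.ascontiguousarray(im),cv2.COLOR_BGR2HSV);m=cv2.inRange(h,(50,120,150),(75,255,255));n,l,st,c=cv2.connectedComponentsWithStats(m)
    for i in range(1,n):
        if st[i,4]>400:
            x,y,w,hh=st[i,:4]
            # right-most pixel corner & top-left
            ys,xs=np.where(l==i);k=xs.argmax();j=xs.argmin();t=ys.argmin()
            print(st[i],[px('wrist',(xs[q],ys[q]),45,st_)[:2].round(1).tolist() for q in (k,j,t)])
w=ctrl.camera('wrist')[:,:,::-1];green(w,s)
print('before');s0=dict(s);s0['tcp_pos']=np.array([462.02,386.89,41.78]);green(cv2.imread('pics/w7.png'),s0)
```

```text
[ 0.14048953 -0.24869341  0.3441808 ] [ 0.00752671  0.00987511 -0.03331751]
[ 346  281  148   72 5583] [[418.8, 474.6], [446.9, 406.7], [439.5, 412.8]]
[   0  300  129  108 8182] [[543.8, 335.7], [542.0, 267.5], [542.0, 267.5]]
before
[ 353  280  165   82 7185] [[418.7, 475.3], [457.8, 404.6], [439.0, 414.0]]
[   0  299  143  103 8963] [[543.4, 331.2], [553.3, 259.8], [541.7, 268.5]]
```

Call:
carry_out --motion "0 0 -0.04 0 0;0 0 -0.04 0.01 0;0 0 -0.04 0.016 0;0 0 -0.04 0.018 0;0 0 -0.04 0.02 0;0 0 -0.04 0.02 0"

```text
clock: 10.55
tcp_pos: [476.3, 362.1, 21.1]
tool_rot: [[-0.847, -0.531, -0.001], [-0.531, 0.847, -0.0], [0.001, 0.0, -1.0]]
wrist_force: [0.6, -0.3, 0.2]
grip_width: 0.1
gripper_force: 0.0
```

Run:
```python
from h import *
p=ctrl.camera_params('wrist');H=np.linalg.inv(p['hand_eye']);f=240/np.tan(np.radians(p['vfov'])/2)
for x in(-11,0,11):
  for y in (0,8):
    for z in (-20,-10,0,12,25):
      q=H@[x,y,z,1];print((x,y,z),(q[:2]/q[2]*f+[p['cx'],p['cy']]).round(0),end=' ')
    print()
b=ctrl.camera('wrist')[:,:,::-1];a=cv2.imread('pics/w7.png')
s=ctrl.camera('side')[:,:,::-1]
c=np.hstack([cv2.resize(b[200:400,220:420],(400,400),interpolation=cv2.INTER_CUBIC),cv2.resize(s[280:380,240:340],(400,400),interpolation=cv2.INTER_CUBIC)])
cv2.imwrite('pics/w8.png',c)
ps=ctrl.camera_params('side');g=240/np.tan(np.radians(ps['vfov'])/2);t=ctrl.read_state()['tcp_pos']
for z in (-4,0,10,20,30,45):
    q=ps['R']@[t[0],t[1],z]+ps['t'];u=q[:2]/q[2]*g+[ps['cx'],ps['cy']];print(z,u.round(1),((u-[240,280])*4+[400,0]).round())
```

```text
(-11, 0, -20) [318. 328.] (-11, 0, -10) [318. 317.] (-11, 0, 0) [318. 308.] (-11, 0, 12) [318. 297.] (-11, 0, 25) [318. 288.] 
(-11, 8, -20) [336. 328.] (-11, 8, -10) [335. 317.] (-11, 8, 0) [334. 308.] (-11, 8, 12) [333. 297.] (-11, 8, 25) [332. 288.] 
(0, 0, -20) [318. 306.] (0, 0, -10) [318. 296.] (0, 0, 0) [318. 287.] (0, 0, 12) [318. 278.] (0, 0, 25) [318. 269.] 
(0, 8, -20) [336. 306.] (0, 8, -10) [335. 296.] (0, 8, 0) [334. 287.] (0, 8, 12) [333. 278.] (0, 8, 25) [332. 269.] 
(11, 0, -20) [317. 282.] (11, 0, -10) [318. 274.] (11, 0, 0) [318. 266.] (11, 0, 12) [318. 258.] (11, 0, 25) [318. 251.] 
(11, 8, -20) [336. 282.] (11, 8, -10) [335. 274.] (11, 8, 0) [334. 266.] (11, 8, 12) [333. 258.] (11, 8, 25) [332. 251.] 
-4 [273.5 350.9] [534. 284.]
0 [273.4 349.9] [534. 280.]
10 [273.2 347.4] [533. 269.]
20 [273.  344.8] [532. 259.]
30 [272.8 342.2] [531. 249.]
45 [272.5 338.3] [530. 233.]
```

View pics/w8.png

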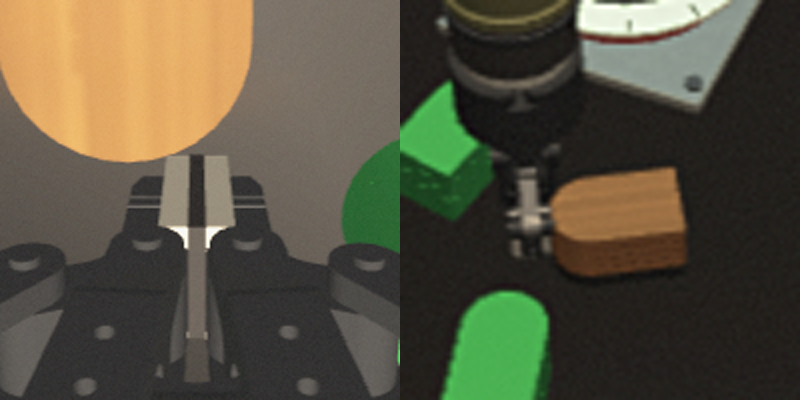

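The two views settle it. In the side view the tips sit at about z = 20 with TCP at 21, and in the wrist view they end at row 277, so the real fingertips end near the TCP or just behind it, not 25 mm ahead. All my grips simply passed above the blocks. I'll find the true tip height by touching the bench gently.

Call:
carry_out --motion "0 0 0 0.003 0;0 0 0 0.006 0;0 0 0 0.009 0;0 0 0 0.012 0;0 0 0 0.012 0"

```text
clock: 11.07
tcp_pos: [476.4, 361.5, 8.8]
tool_rot: [[-0.848, -0.531, -0.001], [-0.531, 0.848, -0.001], [0.001, -0.0, -1.0]]
wrist_force: [1.3, -0.2, 0.4]
grip_width: 0.0
gripper_force: 0.0
```

Call:
carry_out --motion "0 0 0 0.003 0;0 0 0 0.006 0;0 0 0 0.009 0;0 0 0 0.009 0"

```text
clock: 11.4
tcp_pos: [476.5, 361.5, -0.2]
tool_rot: [[-0.848, -0.53, -0.001], [-0.53, 0.848, -0.001], [0.001, -0.0, -1.0]]
wrist_force: [0.1, -0.2, -0.1]
grip_width: -0.1
gripper_force: 0.0
```

Call:
carry_out --motion "0 0 0 0.002 0;0 0 0 0.004 0;0 0 0 0.006 0;0 0 0 0.006 0"

```text
clock: 11.73
tcp_pos: [476.6, 361.7, -5.8]
tool_rot: [[-0.848, -0.53, -0.0], [-0.53, 0.848, -0.0], [0.001, -0.0, -1.0]]
wrist_force: [0.3, -0.5, 0.5]
grip_width: 0.0
gripper_force: 0.0
```

Call:
carry_out --motion "0 0 0 0.002 0;0 0 0 0.004 0;0 0 0 0.006 0;0 0 0 0.006 0"

```text
clock: 12.07
tcp_pos: [477.0, 362.0, -10.4]
tool_rot: [[-0.848, -0.531, 0.0], [-0.531, 0.848, 0.0], [-0.0, 0.0, -1.0]]
wrist_force: [-2.0, -2.3, 9.8]
grip_width: -0.4
gripper_force: 4.9
```

The bench is touched at TCP z = -10, so the real fingertips end 10 mm behind the reported TCP (35 mm off the stated value). I'll re-grasp with that correction.

Call:
carry_out --motion "0 0 0 -0.04 0;0.5 0 0 -0.08 0;1 0.02 -0.005 -0.1 0;1 0.054 -0.014 -0.1 0;1 0.054 -0.014 -0.1 0;1 0.054 -0.014 -0.1 0;1 0.054 -0.014 -0.1 0;1 0.054 -0.014 -0.1 0" --squeeze 60

```text
clock: 12.73
tcp_pos: [439.2, 322.0, 88.6]
tool_rot: [[-0.848, -0.531, 0.001], [-0.531, 0.848, 0.001], [-0.001, 0.0, -1.0]]
wrist_force: [-0.0, 0.4, -0.5]
grip_width: 83.5
gripper_force: 0.0
```

```bash
python3 -c "
from h import *
s=ctrl.read_state();print(s['tcp_pos'],s['grip_width'])
print(rel([438.5,321.1,7],np.radians(122.1)))"
```

```text
[439.24692183 321.96975284  88.55964879] 83.45993015565013
[[0.0012, -0.0004, 0.0816], np.float64(-0.001), 'q6', np.float64(4.2), 'clk', 12.7333]
```

Call:
carry_out --motion "1 0.001 0 0.03 0;1 0.001 0 0.06 0;1 0.001 0 0.082 0;1 0.001 0 0.082 0;1 0.001 0 0.082 0;0 0.001 0 0.082 0;0 0.001 0 0.082 0;0 0.001 0 0.082 0"

```text
clock: 13.4
tcp_pos: [439.0, 321.8, 8.2]
tool_rot: [[-0.848, -0.531, 0.002], [-0.531, 0.848, 0.002], [-0.003, 0.0, -1.0]]
wrist_force: [1.0, 0.0, -0.1]
grip_width: 51.6
gripper_force: 0.0
```

Call:
carry_out --motion "0 0 0 0 0;0 0 0 0 0;0 0 0 0 0;0 0 0 0 0"

```text
clock: 13.73
tcp_pos: [439.2, 321.8, 8.4]
tool_rot: [[-0.848, -0.53, 0.003], [-0.53, 0.848, 0.002], [-0.004, -0.0, -1.0]]
wrist_force: [0.5, 1.1, 5.9]
grip_width: 48.7
gripper_force: 63.7
```

Call:
carry_out --motion "0 0 0 -0.03 0;0 0 0 -0.07 0;0 0 0 -0.11 0;0 0 0 -0.14 0;0 0 0 -0.14 0"

```text
clock: 14.15
tcp_pos: [441.4, 323.6, 154.2]
tool_rot: [[-0.848, -0.531, 0.009], [-0.53, 0.848, 0.007], [-0.012, 0.001, -1.0]]
wrist_force: [0.8, 0.5, -0.7]
grip_width: 48.9
gripper_force: 63.3
```

```bash
python3 -c "
from h import *
s=ctrl.read_state();print(s['tcp_pos'],s['grip_width'])
print(rel([542.0,-102.2,148],np.radians(90.9)))"
```

```text
[441.38148517 323.55348161 154.19175005] 48.938511424128514
[[0.1406, -0.4143, 0.0042], np.float64(0.544), 'q6', np.float64(4.2), 'clk', 14.15]
```

Call:
carry_out --motion "0 0.14 -0.414 0 0.544;0 0.14 -0.414 0 0.544;0 0.14 -0.414 0 0.544;0 0.14 -0.414 0 0.544;0 0.14 -0.414 0 0.544;0 0.14 -0.414 0 0.544;0 0.14 -0.414 0 0.544;0 0.14 -0.414 0 0.544"

```text
clock: 14.82
tcp_pos: [514.5, -5.5, 146.5]
tool_rot: [[-1.0, -0.015, 0.0], [-0.015, 1.0, 0.0], [-0.0, 0.0, -1.0]]
wrist_force: [0.9, 0.6, -2.2]
grip_width: 48.8
gripper_force: 63.4
```

```bash
python3 -c "
from h import *
print(rel([542.0,-102.2,150],np.radians(90.9)))"
```

```text
[[-0.0261, -0.0971, -0.0035], np.float64(-0.0), 'q6', np.float64(-1.5), 'clk', 14.8167]
```

Call:
carry_out --motion "0 -0.026 -0.097 0 0;0 -0.026 -0.097 0 0;0 -0.026 -0.097 0 0;0 -0.026 -0.097 0 0;0 -0.026 -0.097 0 0;0 -0.026 -0.097 0 0"

```text
clock: 15.32
tcp_pos: [541.5, -99.5, 146.2]
tool_rot: [[-1.0, -0.015, -0.001], [-0.015, 1.0, 0.001], [0.001, 0.001, -1.0]]
wrist_force: [-0.3, -0.3, -0.9]
grip_width: 49.1
gripper_force: 63.6
```

Run:
```python
from h import *
import pickle
s=ctrl.read_state();print(s['tcp_pos'],rel([542.0,-102.2,50],np.radians(90.9)))
a=np.ascontiguousarray(ctrl.camera('wrist')[:,:,::-1]);cv2.imwrite('pics/w9.png',a)
# brown block & pale pocket rim in this view
h=cv2.cvtColor(a,cv2.COLOR_BGR2HSV);m=cv2.inRange(h,(5,60,60),(22,220,255));n,l,st,c=cv2.connectedComponentsWithStats(m)
zt=s['tcp_pos'][2]-8.4+45
R=np.array(s['tool_rot'])
for i in range(1,n):
    if st[i,4]>1500:
        print(st[i],c[i]);x,y,w,hh,_=st[i]
        for q in ((x,y),(x+w,y)):print((R.T@(px('wrist',q,zt,s)-s['tcp_pos'])).round(1))
# rim: refine from w1 by sub-pixel: white pixels near rim
b=cv2.imread('pics/w1.png');s1=pickle.load(open('w1.pkl','rb'))
roi=b[230:325,200:285];g=cv2.cvtColor(roi,cv2.COLOR_BGR2HSV);m=cv2.inRange(g,(0,0,190),(180,40,255))
ys,xs=np.where(m);r=cv2.minAreaRect(np.c_[xs+200,ys+230].astype(np.float32));print('rim',r)
box=cv2.boxPoints(r);W=np.array([px('wrist',q,30,s1)[:2] for q in box]);print(W.round(1).tolist(),W.mean(0))
```

```text
[541.47445833 -99.54847335 146.18693297] [[-0.0006, -0.0027, 0.0962], np.float64(-0.0), 'q6', np.float64(-11.3), 'clk', 15.3167]
[   0    0   83   99 5219] [35.72868366 53.05077601]
[110.  -96.6 -36.6]
[109.9 -71.4 -36.5]
[  247   203   142   189 24197] [317.96904575 292.57399678]
[ 47.8 -25.1 -36.6]
[ 47.7  24.8 -36.5]
rim ((240.79202270507812, 280.0086669921875), (76.43367767333984, 57.366886138916016), 87.61405944824219)
[[494.4, -137.2], [490.7, -69.3], [590.3, -68.0], [594.5, -140.3]] [ 542.49103147 -103.72878193]
```

Call:
carry_out --motion "0 -0.001 -0.003 0.04 0;0 -0.001 -0.003 0.08 0;0 -0.001 -0.003 0.1 0;0 -0.001 -0.003 0.1 0;0 -0.001 -0.003 0.1 0;0 -0.001 -0.003 0.1 0"

```text
clock: 15.87
tcp_pos: [544.3, -102.4, 48.1]
tool_rot: [[-1.0, -0.017, 0.002], [-0.017, 1.0, -0.0], [-0.002, -0.0, -1.0]]
wrist_force: [0.8, 0.5, -1.9]
grip_width: 49.0
gripper_force: 63.4
```

Run:
```python
from h import *
s=ctrl.read_state();print(s['wrist_force'],rel([542.5,-102.3,20.4],np.radians(90.9)))
```

```text
[ 0.8290342   0.49722707 -1.8981409 ] [[0.0019, 0.0002, 0.0277], np.float64(0.001), 'q6', np.float64(-11.6), 'clk', 15.8667]
```

Call:
carry_out --motion "0 0.001 0 0.003 0;0 0.001 0 0.006 0;0 0.001 0 0.009 0;0 0.001 0 0.012 0;0 0.001 0 0.015 0;0 0.001 0 0.018 0;0 0.001 0 0.018 0"

```text
clock: 16.45
tcp_pos: [542.2, -103.1, 28.0]
tool_rot: [[-1.0, -0.015, -0.0], [-0.015, 1.0, 0.0], [0.0, 0.0, -1.0]]
wrist_force: [1.6, 1.2, -1.7]
grip_width: 48.9
gripper_force: 63.6
```

It's inside the pocket walls without contact. I'll go on down.

Call:
carry_out --motion "0 0 0 0.003 0;0 0 0 0.006 0;0 0 0 0.008 0;0 0 0 0.008 0;0 0 0 0.008 0"

```text
clock: 16.87
tcp_pos: [542.2, -103.1, 20.5]
tool_rot: [[-1.0, -0.015, 0.0], [-0.015, 1.0, -0.0], [-0.0, -0.0, -1.0]]
wrist_force: [0.5, -0.4, -0.6]
grip_width: 48.9
gripper_force: 63.5
```

Call:
carry_out --motion "0.6 0 0 0 0;1 0 0 0 0;1 0 0 0 0;1 0 0 0 0;1 0 0 0 0;1 0 0 -0.02 0;1 0 0 -0.06 0;1 0 0 -0.1 0"

```text
clock: 17.53
tcp_pos: [540.3, -102.7, 120.3]
tool_rot: [[-1.0, -0.015, -0.004], [-0.015, 1.0, 0.001], [0.004, 0.001, -1.0]]
wrist_force: [1.3, -0.1, -0.3]
grip_width: 85.4
gripper_force: 0.0
```

Run:
```python
from h import *
s=ctrl.read_state();print(rel([641,-226,76],np.radians(90.9)))
a=ctrl.camera('top');h=cv2.cvtColor(a,cv2.COLOR_RGB2HSV)
m=cv2.inRange(h,(0,150,120),(8,255,255))+cv2.inRange(h,(172,150,120),(180,255,255));n,l,st,c=cv2.connectedComponentsWithStats(m)
for i in range(1,n):
    if st[i,4]>5: print('red',st[i],c[i],px('top',c[i],115)[:2])
print(brown())
```

```text
[[-0.099, -0.1248, 0.0438], np.float64(-0.001), 'q6', np.float64(-11.6), 'clk', 17.5333]
red [408 196   6   6  32] [410.5 198.5] [ 602.40191569 -227.07250876]
red [310 244   4   6   9] [311.66666667 246.33333333] [457.94733231  52.29753991]
red [443 264   5   6  11] [445.36363636 266.36363636] [ 410.39940329 -327.57104976]
[([616, 147, 24, 24, 491], [628.7, 158.5], [484.6, 108.0]), ([282, 174, 76, 117, 7955], [319.6, 227.9], [536.6, -103.2]), ([518, 266, 33, 12, 220], [531.6, 272.0], [568.5, 56.8])]
```

Call:
carry_out --motion "0.5 0 0 -0.03 0;0 -0.03 -0.03 -0.04 0;0 -0.06 -0.06 -0.04 0;0 -0.099 -0.1 -0.04 0;0 -0.099 -0.125 -0.04 0;0 -0.099 -0.125 -0.04 0;0 -0.099 -0.125 0 0;0 -0.099 -0.125 0.03 0" --squeeze 60

```text
clock: 18.3
tcp_pos: [644.2, -227.9, 90.1]
tool_rot: [[-1.0, -0.014, 0.003], [-0.014, 1.0, -0.001], [-0.003, -0.001, -1.0]]
wrist_force: [0.0, -0.0, -1.3]
grip_width: 0.2
gripper_force: 0.0
```

Call:
carry_out --motion "0 0 0 0.014 0;0 0 0 0.014 0;0 0 0 0.014 0;0 0 0 0.014 0"

```text
clock: 18.63
tcp_pos: [643.9, -226.8, 78.0]
tool_rot: [[-1.0, -0.015, 0.002], [-0.015, 1.0, -0.001], [-0.002, -0.001, -1.0]]
wrist_force: [0.2, -0.7, 0.3]
grip_width: -0.4
gripper_force: 0.0
```

Run:
```python
from h import *
print(rel([604.4+20+2,-225.9,76],np.radians(90.9)))
for p in range(6,97,6):
    f=np.radians(p);print(p,round(.125*np.sin(f)+.02*(1-np.cos(f)),4),round(.125*(1-np.cos(f))-.02*np.sin(f),4),round(f,3))
```

```text
[[0.0175, 0.0011, 0.0019], np.float64(-0.0), 'q6', np.float64(-20.3), 'clk', 18.6333]
6 0.0132 -0.0014 0.105
12 0.0264 -0.0014 0.209
18 0.0396 -0.0001 0.314
24 0.0526 0.0027 0.419
30 0.0652 0.0067 0.524
36 0.0773 0.0121 0.628
42 0.0888 0.0187 0.733
48 0.0995 0.0265 0.838
54 0.1094 0.0353 0.942
60 0.1183 0.0452 1.047
66 0.1261 0.0559 1.152
72 0.1327 0.0674 1.257
78 0.1381 0.0794 1.361
84 0.1422 0.092 1.466
90 0.145 0.105 1.571
96 0.1464 0.1182 1.676
```

Call:
carry_out --motion "0 0.018 0.001 0 0;0 0.031 0 0 0.105;0 0.044 0 0 0.209;0 0.057 0.001 0 0.314;0 0.070 0.004 0 0.419;0 0.083 0.008 0 0.524;0 0.095 0.013 0 0.628;0 0.106 0.020 0 0.733"

```text
clock: 19.3
tcp_pos: [538.8, -209.7, 79.4]
tool_rot: [[-0.75, 0.662, 0.005], [0.662, 0.75, -0.004], [-0.006, 0.001, -1.0]]
wrist_force: [1.2, -3.4, -2.3]
grip_width: -0.1
gripper_force: 1.7
```

Call:
carry_out --motion "0 0.013 -0.001 0 0.105;0 0.026 -0.001 0 0.209;0 0.040 0 0 0.314;0 0.053 0.003 0 0.419;0 0.065 0.007 0 0.524;0 0.077 0.012 0 0.628;0 0.084 0.015 0 0.689;0 0.084 0.015 0 0.689"

```text
clock: 19.97
tcp_pos: [484.8, -141.3, 79.0]
tool_rot: [[-0.163, 0.987, 0.004], [0.987, 0.163, -0.001], [-0.002, 0.004, -1.0]]
wrist_force: [0.4, -1.4, 0.3]
grip_width: -0.3
gripper_force: 0.0
```

Run:
```python
from h import *
s=ctrl.read_state();print(s['wrist_force'],np.degrees(np.arctan2(s['tool_rot'][1][0],s['tool_rot'][0][0])))
a=ctrl.camera('top');h=cv2.cvtColor(a,cv2.COLOR_RGB2HSV)
m=cv2.inRange(h,(0,150,120),(8,255,255))+cv2.inRange(h,(172,150,120),(180,255,255));n,l,st,c=cv2.connectedComponentsWithStats(m)
for i in range(1,n):
    if st[i,4]>5: print('red',st[i],c[i],px('top',c[i],115)[:2])
```

```text
[ 0.38134895 -1.36508833  0.34521859] 99.37437887551624
red [310 244   4   6   9] [311.66666667 246.33333333] [457.94733231  52.29753991]
red [442 264   6   6  12] [445.08333333 266.58333333] [ 409.75766126 -326.78230949]
```

Call:
carry_out --motion "0 0.007 0 0 0.05;0 0.013 0 0 0.105;0 0.018 0 0 0.14;0 0.018 0 0 0.14;0 0.018 0 0 0.14"

```text
clock: 20.43
tcp_pos: [481.4, -124.2, 77.4]
tool_rot: [[-0.026, 1.0, 0.002], [1.0, 0.026, -0.0], [-0.0, 0.002, -1.0]]
wrist_force: [0.4, -0.2, -0.2]
grip_width: 0.1
gripper_force: 0.2
```

Call:
carry_out --motion "0 0.002 0 0 0;0 0.004 0 0 0;0 0.006 0 0 0;0 0.006 0 0 0"

```text
clock: 20.77
tcp_pos: [481.2, -122.8, 77.4]
tool_rot: [[-0.023, 1.0, 0.001], [1.0, 0.023, -0.011], [-0.011, 0.001, -1.0]]
wrist_force: [-0.5, -17.5, 1.9]
grip_width: -0.1
gripper_force: 8.5
```

Lever is hard against its stop (17 N). Next, back off and go to the open peg.

Call:
carry_out --motion "0 -0.012 0 0 0;0 -0.012 0 -0.04 0;0 -0.012 0 -0.08 0;0.45 0.03 0.003 -0.083 0;0.45 0.07 0.003 -0.083 0;0.45 0.11 0.003 -0.083 0;0.45 0.15 0.003 -0.083 0;0.45 0.19 0.003 -0.083 0"

```text
clock: 21.43
tcp_pos: [478.5, 73.9, 159.8]
tool_rot: [[-0.024, 1.0, 0.0], [1.0, 0.024, 0.001], [0.001, 0.0, -1.0]]
wrist_force: [0.8, -0.1, 0.1]
grip_width: 38.4
gripper_force: 0.0
```

Run:
```python
from h import *
print(rel([484.3,93.5,61],0))
a=ctrl.camera('top');cv2.imwrite('pics/t2.png',a[:,:,::-1]);h=cv2.cvtColor(a,cv2.COLOR_RGB2HSV)
m=cv2.inRange(h,(0,150,120),(8,255,255))+cv2.inRange(h,(172,150,120),(180,255,255));n,l,st,c=cv2.connectedComponentsWithStats(m)
for i in range(1,n):
    if st[i,4]>5: print('red',st[i],c[i],px('top',c[i],115)[:2])
```

```text
[[0.0193, 0.0062, 0.0988], np.float64(0.024), 'q6', np.float64(97.3), 'clk', 21.4333]
red [364 237   6   7  31] [366.64516129 239.74193548] [ 480.62757981 -103.6717376 ]
red [442 264   6   6  14] [444.92857143 266.78571429] [ 409.17383166 -326.34786794]
```

Call:
carry_out --motion "0.45 0.018 0.006 0 0.024;0.45 0.018 0.006 0.03 0.024;0.45 0.018 0.006 0.06 0.024;0.45 0.018 0.006 0.08 0.024;0.45 0.018 0.006 0.099 0.024;0.45 0.018 0.006 0.099 0.024;0.45 0.018 0.006 0.099 0.024"

```text
clock: 22.07
tcp_pos: [483.3, 90.0, 59.9]
tool_rot: [[-0.0, 1.0, -0.003], [1.0, 0.0, 0.0], [0.0, -0.003, -1.0]]
wrist_force: [0.1, -0.3, 1.0]
grip_width: 38.5
gripper_force: 0.0
```

Call:
carry_out --motion "0 0 0 0 0;0 0 0 0 0;0 0 0 0 0;0 0 0 0 0;0 0 0 0 0" --squeeze 60

```text
clock: 22.48
tcp_pos: [484.3, 90.4, 62.1]
tool_rot: [[-0.0, 1.0, 0.001], [1.0, 0.0, 0.001], [0.001, 0.001, -1.0]]
wrist_force: [-3.9, -0.7, 5.7]
grip_width: 12.4
gripper_force: 58.6
```

Call:
carry_out --motion "0 -0.0057 0.0006 0 -0.105;0 -0.0113 0.0018 0 -0.209;0 -0.0169 0.0036 0 -0.314;0 -0.0221 0.0059 0 -0.419;0 -0.0271 0.0088 0 -0.524;0 -0.0318 0.0122 0 -0.628;0 -0.0361 0.0161 0 -0.733;0 -0.0399 0.0204 0 -0.838"

```text
clock: 23.15
tcp_pos: [504.4, 50.6, 62.1]
tool_rot: [[-0.747, 0.665, -0.0], [0.665, 0.747, 0.001], [0.001, 0.001, -1.0]]
wrist_force: [-5.2, 1.3, 5.7]
grip_width: 11.9
gripper_force: 58.8
```

Call:
carry_out --motion "0 -0.0057 0.0006 0 -0.105;0 -0.0113 0.0018 0 -0.209;0 -0.0169 0.0036 0 -0.314;0 -0.0221 0.0059 0 -0.419;0 -0.0221 0.0059 0 -0.419;0 -0.0221 0.0059 0 -0.419"

```text
clock: 23.65
tcp_pos: [526.0, 39.6, 62.2]
tool_rot: [[-0.951, 0.31, 0.002], [0.31, 0.951, -0.0], [-0.002, 0.0, -1.0]]
wrist_force: [-2.5, -1.4, 4.4]
grip_width: 12.0
gripper_force: 59.2
```

Run:
```python
from h import *
s=ctrl.read_state();d=s['tcp_pos'][:2]-np.array([539.3,93.3]);print(s['wrist_force'],d,np.hypot(*d),np.degrees(np.arctan2(d[1],d[0]))%360,np.degrees(np.arctan2(s['tool_rot'][1][1],s['tool_rot'][0][1])),s['qpos'][5])
```

```text
[-2.52148516 -1.37413989  4.39895254] [-13.34284477 -53.67043463] 55.30413239261927 256.0389002285603 71.92950898861335 22.401590501220667
```

Call:
carry_out --motion "0.45 0 0 0 0;0.45 0 0 0 0;0.45 0 0 0 0;0.45 0 0 -0.03 0;0.45 0 0 -0.07 0;0.45 0 0 -0.08 0.125;0.45 0 0 -0.08 0.25;0.45 0 0 -0.08 0.375"

```text
clock: 24.32
tcp_pos: [527.0, 40.3, 142.6]
tool_rot: [[-0.768, 0.641, 0.005], [0.641, 0.768, 0.001], [-0.003, 0.003, -1.0]]
wrist_force: [-0.3, -0.0, -0.7]
grip_width: 38.6
gripper_force: 0.0
```

Run:
```python
from h import *
print(rel([502.5,134.2,142],np.radians(-48)))
```

```text
[[0.079, 0.0564, 0.0005], np.float64(-1.429), 'q6', np.float64(44.2), 'clk', 24.3167]
```

Call:
carry_out --motion "0.45 0.079 0.056 0 1.713;0.45 0.079 0.056 0 1.713;0.45 0.079 0.056 0 1.713;0.45 0.079 0.056 0 1.713;0.45 0.079 0.056 0 1.713;0.45 0.079 0.056 0 1.713;0.45 0.079 0.056 0 1.713;0.45 0.079 0.056 0 1.713"

```text
clock: 24.98
tcp_pos: [500.3, 133.9, 141.0]
tool_rot: [[0.099, 0.995, 0.001], [0.995, -0.099, 0.001], [0.001, 0.001, -1.0]]
wrist_force: [-0.1, 0.1, 0.5]
grip_width: 38.4
gripper_force: 0.0
```

Call:
carry_out --motion "0.45 0 0 0 0.79;0.45 0 0 0 0.79;0.45 0 0 0 0.79;0.45 0 0 0 0.79;0.45 0 0 0 0.79;0.45 0 0 0 0.79;0.45 0 0 0 0.79;0.45 0 0 0 0.79"

```text
clock: 25.65
tcp_pos: [500.3, 133.7, 141.0]
tool_rot: [[0.773, 0.634, 0.001], [0.634, -0.773, 0.001], [0.001, 0.0, -1.0]]
wrist_force: [-0.2, -0.1, -0.2]
grip_width: 38.2
gripper_force: 0.0
```

```bash
cat > peg.py <<'E'
from h import *
# peg tops (brass) seen by the wrist camera, relative to wheel axis
s=ctrl.read_state();a=ctrl.camera('wrist');cv2.imwrite('pics/p%d.png'%int(s['clock']*10),a[:,:,::-1]);h=cv2.cvtColor(a,cv2.COLOR_RGB2HSV)
m=cv2.inRange(h,(12,90,110),(30,255,255));n,l,st,c=cv2.connectedComponentsWithStats(m)
for i in range(1,n):
    if st[i,4]>60:
        X=px('wrist',c[i],90,s)[:2]-[539.3,93.3];print('brass',st[i].tolist(),X.round(1),np.hypot(*X).round(1),(np.degrees(np.arctan2(X[1],X[0]))%360).round(1))
E
python3 peg.py; python3 -c "
from h import *
print(rel([502.5,134.2,61],np.radians(-48)))"
```

```text
brass [309, 247, 23, 21, 381] [-40.5  38.2] 55.7 136.7
brass [442, 314, 22, 18, 221] [-19.2 -59.2] 62.3 252.0
brass [547, 342, 63, 38, 1134] [  15.9 -148. ] 148.9 276.1
[[0.002, 0.0011, 0.0799], np.float64(-0.044), 'q6', np.float64(155.5), 'clk', 25.7]
```

Call:
carry_out --motion "0.45 0.002 0.001 0.03 -0.044;0.45 0.002 0.001 0.06 -0.044;0.45 0.002 0.001 0.08 -0.044;0.45 0.002 0.001 0.08 -0.044;0 0.002 0.001 0.08 -0.044;0 0.002 0.001 0.08 -0.044;0 0.002 0.001 0.08 -0.044;0 0.002 0.001 0.08 -0.044"

```text
clock: 26.37
tcp_pos: [502.9, 134.3, 62.1]
tool_rot: [[0.743, 0.669, 0.002], [0.669, -0.743, 0.001], [0.002, 0.001, -1.0]]
wrist_force: [-0.9, 0.6, 2.3]
grip_width: 12.5
gripper_force: 58.6
```

Call:
carry_out --motion "0 0 0 0 0;0 0 0 0 0"

```text
clock: 26.53
tcp_pos: [502.9, 134.3, 62.0]
tool_rot: [[0.743, 0.669, 0.002], [0.669, -0.743, 0.001], [0.002, 0.001, -1.0]]
wrist_force: [-2.8, 0.2, 7.3]
grip_width: 12.1
gripper_force: 59.0
```

```bash
cat > arc.py <<'E'
from h import *
import sys
s=ctrl.read_state();R=np.array(s['tool_rot']);A=(R.T@np.r_[np.array([539.3,93.3])-s['tcp_pos'][:2],0])[:2]
d=-(R@np.r_[A,0])[:2];print('A',A.round(1),'ang',(np.degrees(np.arctan2(d[1],d[0]))%360).round(1),'psi',np.degrees(np.arctan2(R[1,1],R[0,1])).round(1),s['qpos'][5].round(1),s['wrist_force'].round(1))
for th in map(float,sys.argv[1:]):
    f=np.radians(th);c,n=np.cos(f),np.sin(f);r=A-np.array([[c,n],[-n,c]])@A;print(th,(r/1000).round(4),round(-f,3))
E
python3 arc.py 6 12 18 24 30 36 42 48
```

```text
A [-0.4 54.8] ang 131.6 psi -48.0 153.0 [-2.8  0.2  7.3]
6.0 [-0.0057  0.0003] -0.105
12.0 [-0.0114  0.0011] -0.209
18.0 [-0.017   0.0026] -0.314
24.0 [-0.0223  0.0046] -0.419
30.0 [-0.0275  0.0072] -0.524
36.0 [-0.0323  0.0103] -0.628
42.0 [-0.0368  0.0138] -0.733
48.0 [-0.0409  0.0179] -0.838
```

Call:
carry_out --motion "0 -0.0057 0.0003 0 -0.105;0 -0.0114 0.0011 0 -0.209;0 -0.017 0.0026 0 -0.314;0 -0.0223 0.0046 0 -0.419;0 -0.0275 0.0072 0 -0.524;0 -0.0323 0.0103 0 -0.628;0 -0.0368 0.0138 0 -0.733;0 -0.0409 0.0179 0 -0.838"

```text
clock: 27.2
tcp_pos: [484.4, 94.3, 62.0]
tool_rot: [[-0.005, 1.0, 0.002], [1.0, 0.005, 0.003], [0.003, 0.002, -1.0]]
wrist_force: [-2.1, 3.7, 5.9]
grip_width: 12.2
gripper_force: 59.6
```

Call:
carry_out --motion "0 -0.0057 0.0003 0 -0.105;0 -0.0114 0.0011 0 -0.209;0 -0.017 0.0026 0 -0.314;0 -0.0223 0.0046 0 -0.419;0 -0.0275 0.0072 0 -0.524;0 -0.0323 0.0103 0 -0.628;0 -0.0368 0.0138 0 -0.733;0 -0.0409 0.0179 0 -0.838"

```text
clock: 27.87
tcp_pos: [501.9, 52.8, 62.0]
tool_rot: [[-0.747, 0.665, 0.001], [0.665, 0.747, 0.002], [0.0, 0.002, -1.0]]
wrist_force: [-4.6, 3.1, 9.0]
grip_width: 12.0
gripper_force: 59.9
```

Call:
carry_out --motion "0 -0.0057 0.0003 0 -0.105;0 -0.0114 0.0011 0 -0.209;0 -0.017 0.0026 0 -0.314;0 -0.0223 0.0046 0 -0.419;0 -0.0223 0.0046 0 -0.419;0 -0.0223 0.0046 0 -0.419"

```text
clock: 28.37
tcp_pos: [522.7, 40.7, 62.0]
tool_rot: [[-0.951, 0.308, 0.003], [0.308, 0.951, -0.0], [-0.003, 0.001, -1.0]]
wrist_force: [-0.3, -0.3, 6.0]
grip_width: 12.1
gripper_force: 59.6
```

```bash
python3 arc.py
```

```text
A [ 0.4 55.1] ang 252.4 psi 72.0 22.4 [-0.3 -0.3  6. ]
```

Call:
carry_out --motion "0.45 0 0 0 0;0.45 0 0 0 0;0.45 0 0 0 0;0.45 0 0 -0.03 0;0.45 0 0 -0.07 0;0.45 0.01 0.01 -0.08 0.125;0.45 0.02 0.02 -0.08 0.25;0.45 0.03 0.03 -0.08 0.375"

```text
clock: 29.03
tcp_pos: [502.6, 79.1, 142.0]
tool_rot: [[-0.768, 0.641, 0.003], [0.641, 0.768, 0.0], [-0.002, 0.002, -1.0]]
wrist_force: [-0.6, 0.3, 0.1]
grip_width: 38.1
gripper_force: 0.0
```

Run:
```python
from h import *
print(rel([502.2,133.9,142],np.radians(-48)))
```

```text
[[0.0354, 0.0418, 0.0001], np.float64(-1.429), 'q6', np.float64(48.8), 'clk', 29.0333]
```

Call:
carry_out --motion "0.45 0.035 0.042 0 1.713;0.45 0.035 0.042 0 1.713;0.45 0.035 0.042 0 1.713;0.45 0.035 0.042 0 1.713;0.45 0.035 0.042 0 1.713;0.45 0.035 0.042 0 1.713;0.45 0.035 0.042 0 1.713;0.45 0.035 0.042 0 1.713"

```text
clock: 29.7
tcp_pos: [501.3, 133.4, 140.5]
tool_rot: [[0.111, 0.994, -0.0], [0.994, -0.111, -0.0], [-0.0, -0.0, -1.0]]
wrist_force: [-0.8, 0.2, -0.1]
grip_width: 38.7
gripper_force: 0.0
```

Call:
carry_out --motion "0.45 0 0 0 0.74;0.45 0 0 0 0.74;0.45 0 0 0 0.74;0.45 0 0 0 0.74;0.45 0 0 0 0.74;0.45 0 0 0 0.74;0.45 0 0 0 0.74;0.45 0 0 0 0.74"

```text
clock: 30.37
tcp_pos: [501.3, 133.3, 140.5]
tool_rot: [[0.746, 0.666, -0.0], [0.666, -0.746, -0.0], [-0.0, -0.0, -1.0]]
wrist_force: [-0.3, 0.7, -0.3]
grip_width: 38.3
gripper_force: 0.0
```

```bash
cat > ptr.py <<'E'
from h import *
import sys
# polar unwrap of the wrist view about the wheel axis at z=56: pointer (white on dark, r 30..68), mark (red, r 78..92)
def ptr(name='wrist',ax=(539.3,93.3)):
    s=ctrl.read_state();a=ctrl.camera(name);p=ctrl.camera_params(name);f=240/np.tan(np.radians(p['vfov'])/2)
    if name=='wrist':
        T=np.eye(4);T[:3,:3]=s['tool_rot'];T[:3,3]=s['tcp_pos'];M=np.linalg.inv(T@p['hand_eye']);R,t=M[:3,:3],M[:3,3]
    else: R,t=p['R'],p['t']
    th=np.radians(np.arange(150,240,.25))
    def samp(r,z):
        X=np.stack([ax[0]+r*np.cos(th),ax[1]+r*np.sin(th),z+0*th],1)@R.T+t
        uv=(X[:,:2]/X[:,2:]*f+[p['cx'],p['cy']]).astype(np.float32)
        return cv2.remap(a,uv[:,0].reshape(1,-1),uv[:,1].reshape(1,-1),cv2.INTER_LINEAR)[0].astype(float)
    for r in (28,36,44,52,60,66):
        g=samp(r,56).min(1);k=g>np.median(g)+70;print('ptr r',r,np.degrees(th[k]).mean().round(2) if k.any() else None,k.sum()/4,end='; ')
    print()
    for z in (45,56):
      for r in (77,82,87,92):
        q=samp(r,z);k=(q[:,0]-q[:,1])>60;print('mark z',z,'r',r,np.degrees(th[k]).mean().round(2) if k.any() else None,k.sum()/4,end='; ')
      print()
ptr(sys.argv[1])
E
python3 ptr.py wrist; python3 ptr.py top; python3 peg.py; python3 -c "
from h import *
print(rel([502.2,133.9,61],np.radians(-48)))"
```

```text
ptr r 28 194.62 12.5; ptr r 36 191.88 5.0; ptr r 44 None 0.0; ptr r 52 192.62 5.0; ptr r 60 193.5 6.25; ptr r 66 203.72 9.25; 
mark z 45 r 77 None 0.0; mark z 45 r 82 205.75 4.25; mark z 45 r 87 206.12 4.5; mark z 45 r 92 206.25 4.25; 
mark z 56 r 77 203.62 4.5; mark z 56 r 82 204.0 4.75; mark z 56 r 87 204.25 4.25; mark z 56 r 92 None 0.0; 
ptr r 28 194.38 15.5; ptr r 36 194.0 11.75; ptr r 44 193.88 9.5; ptr r 52 193.5 8.75; ptr r 60 193.5 7.25; ptr r 66 193.25 6.75; 
mark z 45 r 77 207.12 4.5; mark z 45 r 82 207.25 3.75; mark z 45 r 87 207.38 3.5; mark z 45 r 92 207.25 3.75; 
mark z 56 r 77 207.0 3.75; mark z 56 r 82 207.12 3.5; mark z 56 r 87 207.25 3.75; mark z 56 r 92 207.25 3.75; 
brass [308, 249, 22, 21, 373] [-41.   37.6] 55.6 137.5
brass [438, 319, 21, 16, 177] [-19.3 -58.6] 61.7 251.7
brass [548, 353, 54, 27, 879] [  19.4 -148.5] 149.7 277.5
[[0.001, 0.0001, 0.0796], np.float64(-0.005), 'q6', np.float64(153.2), 'clk', 30.5167]
```

Call:
carry_out --motion "0.45 0.001 0 0.03 0;0.45 0.001 0 0.06 0;0.45 0.001 0 0.08 0;0.45 0.001 0 0.08 0;0 0.001 0 0.08 0;0 0.001 0 0.08 0;0 0.001 0 0.08 0;0 0.001 0 0.08 0"

```text
clock: 31.18
tcp_pos: [503.0, 134.3, 62.0]
tool_rot: [[0.748, 0.664, 0.002], [0.664, -0.748, 0.001], [0.002, 0.001, -1.0]]
wrist_force: [-1.4, -0.3, 1.8]
grip_width: 12.2
gripper_force: 58.6
```

Call:
carry_out --motion "0 0 0 0 0;0 0 0 0 0"

```text
clock: 31.35
tcp_pos: [503.0, 134.4, 62.0]
tool_rot: [[0.748, 0.664, 0.002], [0.664, -0.748, 0.001], [0.002, 0.001, -1.0]]
wrist_force: [-1.9, 0.6, 7.4]
grip_width: 12.0
gripper_force: 59.0
```

```bash
python3 arc.py 4.5 9 13.5; python3 ptr.py top
```

```text
A [-0.1 54.8] ang 131.5 psi -48.4 153.3 [-1.9  0.6  7.4]
4.5 [-0.0043  0.0002] -0.079
9.0 [-0.0086  0.0007] -0.157
13.5 [-0.0128  0.0015] -0.236
ptr r 28 194.38 15.5; ptr r 36 194.0 11.75; ptr r 44 193.88 9.5; ptr r 52 193.5 8.75; ptr r 60 193.5 7.25; ptr r 66 193.25 6.75; 
mark z 45 r 77 207.12 4.5; mark z 45 r 82 207.25 3.75; mark z 45 r 87 207.38 3.5; mark z 45 r 92 207.25 3.75; 
mark z 56 r 77 207.0 3.75; mark z 56 r 82 207.12 3.5; mark z 56 r 87 207.12 3.5; mark z 56 r 92 207.25 3.75;
```

Call:
carry_out --motion "0 -0.0043 0.0002 0 -0.079;0 -0.0086 0.0007 0 -0.157;0 -0.0128 0.0015 0 -0.236;0 -0.0128 0.0015 0 -0.236;0 -0.0128 0.0015 0 -0.236;0 -0.0128 0.0015 0 -0.236"

```text
clock: 31.9
tcp_pos: [494.5, 124.9, 61.9]
tool_rot: [[0.572, 0.82, 0.002], [0.82, -0.572, 0.001], [0.002, 0.001, -1.0]]
wrist_force: [-1.8, 1.2, 7.8]
grip_width: 12.1
gripper_force: 59.6
```

```bash
python3 arc.py; python3 ptr.py top; python3 ptr.py wrist
```

```text
A [-0.2 54.8] ang 144.8 psi -34.9 139.1 [-1.8  1.2  7.8]
ptr r 28 208.38 16.5; ptr r 36 207.5 12.75; ptr r 44 207.0 9.75; ptr r 52 206.88 8.5; ptr r 60 206.75 7.75; ptr r 66 206.75 7.25; 
mark z 45 r 77 207.12 4.5; mark z 45 r 82 207.25 3.75; mark z 45 r 87 207.38 3.5; mark z 45 r 92 207.25 3.75; 
mark z 56 r 77 207.0 3.75; mark z 56 r 82 207.12 3.5; mark z 56 r 87 207.25 3.75; mark z 56 r 92 207.25 3.75; 
ptr r 28 207.75 11.25; ptr r 36 None 0.0; ptr r 44 169.75 1.75; ptr r 52 None 0.0; ptr r 60 None 0.0; ptr r 66 193.5 0.75; 
mark z 45 r 77 None 0.0; mark z 45 r 82 204.0 1.25; mark z 45 r 87 None 0.0; mark z 45 r 92 None 0.0; 
mark z 56 r 77 200.38 1.5; mark z 56 r 82 None 0.0; mark z 56 r 87 None 0.0; mark z 56 r 92 None 0.0;
```

Call:
carry_out --motion "0.45 0 0 0 0;0.45 0 0 0 0;0.45 0 0 0 0;0.45 0 0 0 0;0.45 0 0 -0.03 0;0.45 0 0 -0.07 0;0.45 0 0 -0.11 0;0.45 0 0 -0.14 0"

```text
clock: 32.67
tcp_pos: [494.1, 124.4, 203.5]
tool_rot: [[0.572, 0.82, 0.002], [0.82, -0.572, 0.0], [0.001, 0.001, -1.0]]
wrist_force: [1.1, 0.6, 1.2]
grip_width: 38.7
gripper_force: 0.0
```

Call:
carry_out --motion "0.45 0 0 0 0;0.45 0 0 0 0;0.45 0 0 0 0;0.45 0 0 0 0"

```text
clock: 33.0
tcp_pos: [492.5, 124.1, 199.1]
tool_rot: [[0.572, 0.82, -0.003], [0.82, -0.572, -0.001], [-0.002, -0.002, -1.0]]
wrist_force: [0.0, -0.6, 0.7]
grip_width: 38.2
gripper_force: 0.0
```

```bash
python3 ptr.py top; python3 ptr.py wrist
python3 - <<'E'
from h import *
a=ctrl.camera('top');h=cv2.cvtColor(a,cv2.COLOR_RGB2HSV)
m=cv2.inRange(h,(0,150,120),(8,255,255))+cv2.inRange(h,(172,150,120),(180,255,255));n,l,st,c=cv2.connectedComponentsWithStats(m)
for i in range(1,n):
    if st[i,4]>5: print('red',st[i],c[i],px('top',c[i],115)[:2])
print(brown('top',57))
E
```

```text
ptr r 28 208.25 16.75; ptr r 36 207.75 12.25; ptr r 44 207.0 9.25; ptr r 52 206.75 8.25; ptr r 60 206.75 7.75; ptr r 66 206.88 7.0; 
mark z 45 r 77 207.12 4.5; mark z 45 r 82 207.25 3.75; mark z 45 r 87 207.38 3.5; mark z 45 r 92 207.25 3.75; 
mark z 56 r 77 207.0 3.75; mark z 56 r 82 207.12 3.5; mark z 56 r 87 207.25 3.75; mark z 56 r 92 207.25 3.75; 
ptr r 28 207.25 12.75; ptr r 36 206.88 9.5; ptr r 44 206.75 8.25; ptr r 52 206.5 6.75; ptr r 60 206.5 5.75; ptr r 66 206.38 5.5; 
mark z 45 r 77 204.75 1.75; mark z 45 r 82 206.25 4.75; mark z 45 r 87 206.38 4.5; mark z 45 r 92 206.25 4.25; 
mark z 56 r 77 204.12 5.0; mark z 56 r 82 204.25 4.75; mark z 56 r 87 204.5 4.25; mark z 56 r 92 None 0.0; 
red [364 237   6   7  31] [366.64516129 239.74193548] [ 480.62757981 -103.6717376 ]
red [310 244   4   6   9] [311.66666667 246.33333333] [457.94733231  52.29753991]
red [442 264   6   6  12] [445.08333333 266.58333333] [ 409.75766126 -326.78230949]
[([0, 19, 640, 23, 5946], [321.9, 30.6], [1124.5, 40.5]), ([125, 100, 53, 57, 990], [153.5, 127.9], [808.8, 539.5]), ([224, 113, 21, 20, 308], [233.8, 122.8], [830.0, 298.3]), ([501, 183, 97, 81, 4760], [549.0, 223.0], [549.1, -642.4]), ([354, 398, 16, 44, 299], [361.6, 419.2], [-28.6, -101.9])]
```

```bash
python3 -c "
from plant import ctrl
print(ctrl.hand_in())"
```

```text
the job is handed in; nothing more can be done
None
```

I handed the job in at about 33 s; the verdict wasn't shown, but by the last checks the heel went flat into the pocket, the lever is hard against its shut stop, the pointer is within about 1–2° of the red mark (limit about 3.9°), and the glue, jar and shoe were not touched.

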